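# Set up the double-lidded glue warmer and lift off its outer lid

## Task

Set up the electric glue warmer from the biggest vessel inwards: stand the copper pot in the seat ring of the water jacket and let go, then stand the steel cup in the pot and let go. Next carry the two nested lids across together by the inner lid's black knob, lower them gently so that the white inner lid rests on the pot's flange and the blue outer lid on the jacket's rim, and let go. Last, so that the jacket can be filled with water while the glue stays covered, take the blue outer lid alone by its wooden collar, raise it level until its lower edge is above the top of the black knob, leave the inner lid undisturbed on the pot, and finish while holding the outer lid there; drop nothing, and leave everything else on the bench alone.

Things in the scene. Friction and masses are not known exactly. Their poses are not given: they have to be found in the camera images.
- warmer: electric glue warmer, fixed: grey round heater base 160 mm across, 30 mm high, with a small black control box, carrying an open round aluminium water jacket, 120 mm across outside, 104 mm inside, whose flat rim (104 mm inside, 134 mm outside) is 80 mm above the bench. Origin: on the axis at bench level; z up. The jacket is empty
- jacket_seat (a point): point on the warmer's axis on the jacket floor, 30 mm above the bench, 50 mm below the rim. Around it a low steel seat ring (72 mm inside diameter, 78 mm outside, 4 mm high) centres the foot of the glue pot with 4 mm to spare all round
- jacket_rim (a point): centre of the jacket's mouth, level with the top of its flat rim, 80 mm above the bench
- pot: loose copper glue pot (red-brown), upright open cylinder 64 mm outside diameter, 56 mm bore, 74 mm high, floor 4 mm thick, 0.2-0.3 kg, with a flat flange round it 90 mm across, 4 mm thick, its top 50 mm above the foot; gripped by the plain 24 mm high neck above the flange. In the jacket the flange is level with the jacket rim. Origin: centre of the foot, z up
- cup: loose plain steel cup, upright open cylinder 46 mm outside diameter, 40 mm bore, 92 mm high, floor 4 mm, about 0.11 kg. Standing in the pot its rim is 22 mm above the pot's rim; gripped there across the outside. Origin: centre of the foot, z up
- inner_lid: loose white dome lid, 84 mm outside diameter, 76 mm inside, 55 mm high (51 inside), 0.17 kg, open below, black knob on top. Its lower edge goes round the pot's neck (6 mm to spare all round) and rests on the pot's flange. At the start it stands on the bench under the outer lid, only the knob showing. Origin: centre of the lower edge, z up
- outer_lid: loose blue dome lid over the inner one, 106 mm outside diameter, 100 mm inside, 0.25 kg, with a flat foot ring 134 mm across, 4 mm thick, that rests on the jacket rim; blue top 63 mm above the lower edge, a wooden collar on it. Raising the knob lifts the inner lid 4 mm, then both, the outer's edge hanging 4 mm below the inner's. Origin: centre of the lower edge, z up
- knob (a point): centre of the top of the inner lid's black knob, 117 mm above that lid's lower edge: a plain upright round peg 18 mm in diameter that stands up through the outer lid's collar, its top 32 mm above the collar
- collar (a point): centre of the top of the outer lid's wooden collar, 85 mm above that lid's lower edge: 46 mm outside diameter, 22 mm high, with a 30 mm hole right through for the knob; gripped across the outside it lifts the outer lid alone
- glue_bottle: bystander: yellow glue bottle, 58 mm across, 170 mm tall; origin under its centre
- stain_bottle: bystander: amber bottle, 56 mm across, 150 mm tall; origin under its centre
- spray_can: bystander: white and green spray can, 58 mm across, 180 mm tall; origin under its centre
- tape_roll: bystander: flat yellow tape roll, 90 mm across, 25 mm high; origin under its centre
- glue_brush: bystander: brush lying on the bench, 160 mm long along its x axis; origin under its middle
- mallet: bystander: wooden mallet lying on the bench, 240 mm long along its x axis; origin under its middle
- toy_car: bystander: wooden toy car 120 x 70 x 66 mm; origin under its centre
Mind the look-alikes: they are no part of the job. Of the things shaped like the cup, the steel one is meant.

How it is judged:
On the way, in this order (a step that is already met when the one before it is completed fails the run):
1. the copper pot stands upright in the jacket's seat ring, let go (horizontal distance between pot and jacket_seat below 0.009 m and z of pot in the frame of jacket_seat between -0.003 and 0.0032 m and angle between pot's own z axis and vertical below 0.06 rad and contact force between the fingers and pot below 0.2 N), for 0.2 s.
2. the steel cup stands in the pot, let go (horizontal distance between pot and jacket_seat below 0.009 m and z of pot in the frame of jacket_seat between -0.003 and 0.0032 m and angle between pot's own z axis and vertical below 0.06 rad and horizontal distance between cup and pot below 0.009 m and z of cup in the frame of pot between 0.001 and 0.008 m and angle between cup's own z axis and vertical below 0.1 rad and contact force between the fingers and cup below 0.2 N), for 0.2 s.
3. both lids hang together from the black knob, clear of the bench (height (world z) of inner_lid above 0.05 m and height (world z) of outer_lid above 0.045 m and contact force between the fingers and inner_lid above 1 N and z of outer_lid in the frame of inner_lid between -0.01 and 0.002 m), for 0.2 s.
4. inner lid rests on the pot's flange, outer lid on the jacket's rim, both let go (horizontal distance between pot and jacket_seat below 0.009 m and z of pot in the frame of jacket_seat between -0.003 and 0.0032 m and angle between each of pot, inner_lid, outer_lid's own z axis and vertical below 0.06 rad and horizontal distance between cup and pot below 0.009 m and z of cup in the frame of pot between 0.001 and 0.008 m and angle between cup's own z axis and vertical below 0.1 rad and horizontal distance between inner_lid and pot below 0.011 m and z of inner_lid in the frame of pot between 0.046 and 0.054 m and horizontal distance between outer_lid and jacket_rim below 0.022 m and z of outer_lid in the frame of jacket_rim between -0.004 and 0.004 m and contact force between the fingers and inner_lid below 0.2 N and contact force between the fingers and outer_lid below 0.2 N), for 0.2 s.
At the end, for the whole second after the job is handed in: Gripper holds the outer lid still, level (0.15 rad), lower edge 105+ mm above the inner lid's, not touching it. Untouched inner lid rests on the pot flange (4 mm high/low, 11 mm off axis, 0.06 rad); pot in seat ring (9 mm, 3 mm high, 0.06 rad); cup on the pot floor (9 mm, 0.1 rad) (z of outer_lid in the frame of inner_lid above 0.105 m and angle between outer_lid's own z axis and vertical below 0.15 rad and contact force between the fingers and outer_lid above 1 N and contact force between outer_lid and inner_lid below 0.1 N and contact force between each of the arm, the fingers and inner_lid below 0.2 N and linear speed of outer_lid below 0.03 m/s and horizontal distance between pot and jacket_seat below 0.009 m and z of pot in the frame of jacket_seat between -0.003 and 0.0032 m and angle between each of pot, inner_lid's own z axis and vertical below 0.06 rad and horizontal distance between cup and pot below 0.009 m and z of cup in the frame of pot between 0.001 and 0.008 m and angle between cup's own z axis and vertical below 0.1 rad and horizontal distance between inner_lid and pot below 0.011 m and z of inner_lid in the frame of pot between 0.046 and 0.054 m); the arm keeps its last pose, push and grip.
It fails at once if the lids are parted anywhere but on the pot, or the inner lid is lifted, shifted off or tipped once the outer lid is off it (z of outer_lid in the frame of inner_lid above 0.015 m and not (horizontal distance between inner_lid and pot below 0.011 m and z of inner_lid in the frame of pot between 0.046 and 0.054 m and angle between inner_lid's own z axis and vertical below 0.06 rad)).
It fails at once if the lids are forced down with over 40 N (contact force between inner_lid and pot above 40 N or contact force between outer_lid and warmer above 40 N).
It fails at once if the pot, the cup or a lid is dropped (falls out of the gripper's hold at over 0.45 m/s, a drop of about 10 mm) ((linear speed of pot above 0.45 m/s and contact force between the fingers and pot below 0.2 N) or (linear speed of cup above 0.45 m/s and contact force between the fingers and cup below 0.2 N) or (linear speed of inner_lid above 0.45 m/s and contact force between the fingers and inner_lid below 0.2 N) or (linear speed of outer_lid above 0.45 m/s and contact force between the fingers and outer_lid below 0.2 N and contact force between outer_lid and inner_lid below 0.2 N)).
It fails at once if a bystander is shifted more than 30 mm or knocked over (distance of any of glue_bottle, stain_bottle, spray_can, tape_roll, glue_brush, mallet, toy_car from where it was at the start of the episode above 0.03 m or angle between any of glue_bottle, stain_bottle, spray_can's own z axis and vertical above 0.5 rad).
It also fails if it takes over 72 s, if anything falls off the work surface, if the arm or the gripper's body presses on something with over 40 N, if the wrist force passes 120 N, or if a joint passes its speed limit or range.

## Robot

A 6-joint arm with a two-finger parallel gripper is mounted at the origin on the work surface. World frame = base frame: x ahead of the robot, y to its left, z up, the work surface at z = 0. Lengths are in m, angles in rad, forces in N, time in s.
With the tool pointing down it reaches from about 0.275 to 0.725 m from the base axis. Payload 15.9 kg.
Tool frame: the origin (TCP) lies at the very end of the fingers, on their centre line; the grasp point (between the pads) lies 19 mm behind it (manip.grip_depth is the distance from the TCP to the grasp point, in m); y points along the fingers, x is the direction in which the jaws open and shut, and the axes are right-handed (so a half turn about y gives the same grasp; the last joint's range is limited). The gripper opens to 85 mm and grips with 20 to 120 N. Pads are 22 mm wide; open, the fingers measure 114 mm over their backs; the gripper's body (76 mm by 85 mm) begins 54 mm behind the grasp point. The pads swing forward as they close: fully open they stand 13 mm farther back than shut.
Start: joints at [-1.158, 0.213, -0.034, 1.323, 0, 1.571], TCP at [0.201, -0.458, 0.193] pointing down, gripper open.
Joint ranges: [-2.98, 2.98], [-0.74, 1.72], [-1.14, 1.35], [-2.1, 2.04], [-1.57, 1.44], [-3.14, 3.14]. Speed limits (rad/s): [1.89, 1.89, 2.39, 2.57, 3.14, 3.14].

## Interface

Orientations are given as a rotation vector (axis times angle).
In Python, from cell import sensors, get_image, manip gives the robot as it stands.
- The arm moves only by the shell command python3 -m creep 'ROWS' [FORCE]. ROWS is JSON, a list of rows, each a list of 7 numbers: the shift along the tool's x, y, z as a fraction of full scale, then the turn, a rotation vector about the tool's x, y, z as a fraction of full scale, then the closure, from 0 (fully open) to 1 (shut). In form: [[dx, dy, dz, wx, wy, wz, hand], ...]. A call has 1 to 12 rows; each row is the pose to reach, as a shift and turn from the pose commanded when the call began, along the tool's axes at that moment; what a row does not reach only later rows make up. Full scale, the value 1, is 0.3 m for a shift and 90 degrees for a turn. A row lasts 1/12 s, in which the tool goes at most 41.7 mm and 7.16 degrees, less where a joint would pass 70% of its speed; a pose out of reach is approached as far as the arm can. A call with a number of a shift or a turn outside -1 to 1 is refused whole. A call with a gripper value outside its range is refused whole. The fingers move at their own pace and stop on an object; FORCE is the grip in N (left out, the last holds). Time passes only in rows, so rows that repeat a pose let the fingers close. It gives the time, the measured TCP pose, the force and the opening at its end, in the units of the state.
- sensors.sense(): the state, without advancing time (a new reading comes with each control period).
- get_image(name): name is "side" or "top"; returns a dict with "color" (400x640x3 uint8, red, green, blue), "depth" (400x640 float32, m along the optical axis (not along the pixel's ray), 0 where there is no reading), "camera_matrix" (3x3 intrinsics, pixels), "cam_to_world" (4x4, takes a point from camera to world coordinates). Camera axes: x right, y down, z forward; pixel columns grow to the right and rows downward; lengths in m; the calibration is good to about 2 mm. A picture is of the moment at which its call begins.
- manip.sign_off(): hands the job in, once; it reports no verdict.
The state is a dict: "time_s": time; "q": joint angles; "qd": joint speeds; "tau": joint torques, N m; "ee_pos": TCP position; "eef_rot": TCP orientation; "ft_force": force on the tool from outside, world axes, zero at the start; "moment": the same for the moment, N m; "grip_width": finger opening in m.
Only numpy, scipy, OpenCV 4.12 (cv2) and the standard library are available. Lean on these libraries where they do the work, as an engineer would, in place of code of your own. Each camera call takes 0.05 s, during which the arm holds its last target.

## Working session

There is one attempt and no reset: what is moved stays moved. The work goes in short steps, Python scripts to look and compute and a shell command to move; the robot and the scene stay as the last step left them, time stands still between calls to the robot, and variables do not carry over. Pictures are saved under pics/ and viewed, and the job is handed in when it is done.

```bash
ls; mkdir -p pics
python3 - <<'E'
from cell import sensors,get_image,manip
import cv2
s=sensors.sense();print(s, manip.grip_depth)
for n in("side","top"):
    im=get_image(n);cv2.imwrite(f"pics/{n}0.png",im["color"][:,:,::-1]);print(n,im["camera_matrix"],im["cam_to_world"])
E
```

```text
pics
{'time_s': 0.0, 'q': array([-1.15801047e+00,  2.13341886e-01, -3.50287648e-02,  1.32349122e+00,
       -1.01899322e-05,  1.57079341e+00]), 'qd': array([ 0.00040583,  0.00015983,  0.0004843 ,  0.00036397, -0.00107241,
        0.00080002]), 'tau': array([-2.40704445e-03, -6.86154985e+01,  4.87121272e+01,  1.74415723e-02,
       -3.96149180e-04, -1.37912014e-05]), 'ee_pos': array([ 0.20043217, -0.45767171,  0.19223535]), 'eef_rot': array([-1.37607763,  0.90065143, -0.89917548]), 'ft_force': array([ 0.64258235,  1.03841274, -1.13881145]), 'moment': array([ 0.01661005, -0.01005487, -0.05106552]), 'grip_width': 0.08522924002010136} 0.0187
side [[366.18350708   0.         316.17028706]
 [  0.         366.18350708 201.47161983]
 [  0.           0.           1.        ]] [[-0.95813483 -0.14450929  0.24717346  0.32709787]
 [-0.28597135  0.52543329 -0.80133653  0.76710195]
 [-0.01407259 -0.83847297 -0.54476145  0.59613662]
 [ 0.          0.          0.          1.        ]]
top [[389.30674628   0.         313.44274943]
 [  0.         389.30674628 204.83385721]
 [  0.           0.           1.        ]] [[-1.74184642e-02 -9.86913979e-01  1.60304073e-01  3.63343393e-01]
 [-9.99847688e-01  1.73686542e-02 -1.71201898e-03  5.08626978e-02]
 [-1.09465054e-03 -1.60309477e-01 -9.87066195e-01  1.24571202e+00]
 [ 0.00000000e+00  0.00000000e+00  0.00000000e+00  1.00000000e+00]]
```

View pics/side0.png

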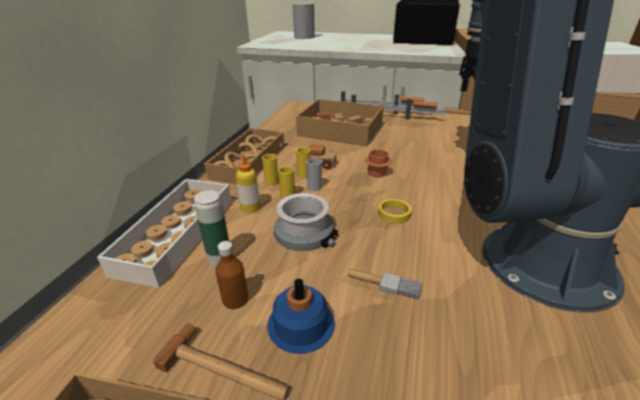

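View pics/top0.png

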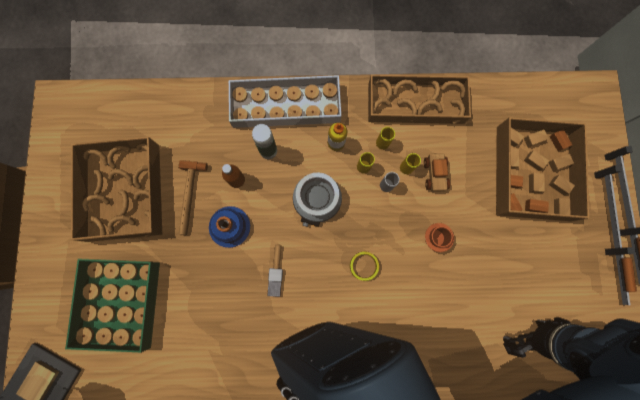

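The side view shows the pot at (377,163), grey cup at (315,174), warmer at (303,215) and blue lids at (300,315). In the top view the pot is at (440,238), grey cup at (390,183), brass cups at (366,162), (387,138) and (412,162), warmer at (318,197) and lids at (229,227). The grey cup is the steel one. I'll confirm that in an enlarged crop.

```bash
cat > h.py <<'E'
import numpy as np,cv2
from cell import sensors,get_image,manip
def pts(im):
    K=im["camera_matrix"];T=im["cam_to_world"];d=im["depth"]
    v,u=np.mgrid[0:d.shape[0],0:d.shape[1]]
    c=np.stack([(u-K[0,2])/K[0,0]*d,(v-K[1,2])/K[1,1]*d,d],-1)
    return c@T[:3,:3].T+T[:3,3]
def ray(im,u,v,z):
    K=im["camera_matrix"];T=im["cam_to_world"]
    d=T[:3,:3]@np.array([(u-K[0,2])/K[0,0],(v-K[1,2])/K[1,1],1]);o=T[:3,3]
    return o+d*(z-o[2])/d[2]
def circ(P):
    A=np.c_[2*P[:,0],2*P[:,1],np.ones(len(P))];
    for _ in range(5):
        s=np.linalg.lstsq(A,(P[:,:2]**2).sum(1),rcond=None)[0]
        r=np.sqrt(s[2]+s[0]**2+s[1]**2)
        e=abs(np.hypot(P[:,0]-s[0],P[:,1]-s[1])-r); k=e<max(.003,1.5*np.median(e)); P=P[k];A=A[k]
    return s[:2].round(4),r.round(4),len(P)
E
python3 - <<'E'
from h import *
t=get_image("top");s=get_image("side")
a=cv2.resize(t["color"][110:270,270:480],None,fx=3.8,fy=3.8,interpolation=2)
b=cv2.resize(s["color"][130:260,240:420],None,fx=4.4,fy=4.4,interpolation=2)
cv2.imwrite("pics/ta.png",a[:600,:800,::-1]);cv2.imwrite("pics/sb.png",b[:,:,::-1])
P=pts(t);S=pts(s)
for n,(u,v) in dict(bench=(480,270),potr=(440,238),cup=(390,183),b1=(366,162),b2=(387,138),b3=(412,162),warm=(318,197),lid=(229,227),spray=(263,140),glue=(338,136),stain=(233,176),car=(436,173),tape=(365,266),brush=(276,270)).items():
    w=P[v-14:v+15,u-14:u+15].reshape(-1,3); print(n,P[v,u].round(3),"max z",w[w[:,2].argmax()].round(3))
E
```

```text
bench [ 0.348 -0.473 -0.001] max z [0.363 0.051 1.246]
potr [ 0.45  -0.35   0.011] max z [0.363 0.051 1.246]
cup [ 0.632 -0.202  0.006] max z [0.363 0.051 1.246]
b1 [ 0.706 -0.127 -0.001] max z [0.363 0.051 1.246]
b2 [ 0.785 -0.199  0.006] max z [0.363 0.051 1.246]
b3 [ 0.699 -0.275  0.016] max z [0.363 0.051 1.246]
warm [0.586 0.034 0.029] max z [0.363 0.051 1.246]
lid [0.488 0.301 0.092] max z [0.363 0.051 1.246]
spray [0.725 0.189 0.184] max z [0.363 0.051 1.246]
glue [ 0.755 -0.029  0.121] max z [0.363 0.051 1.246]
stain [0.64  0.289 0.106] max z [0.363 0.051 1.246]
car [ 0.649 -0.334  0.066] max z [0.363 0.051 1.246]
tape [ 0.367 -0.111  0.   ] max z [0.363 0.051 1.246]
brush [0.359 0.168 0.023] max z [0.363 0.051 1.246]
```

View pics/ta.png

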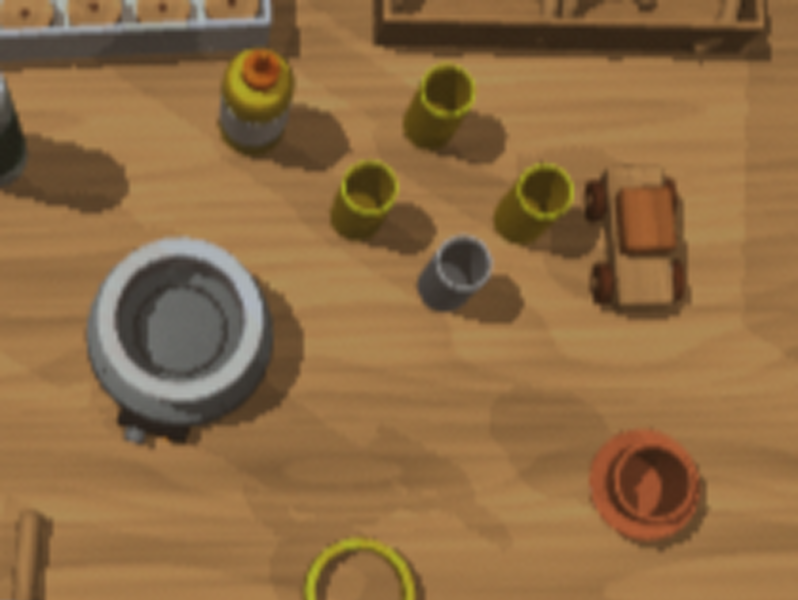

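View pics/sb.png

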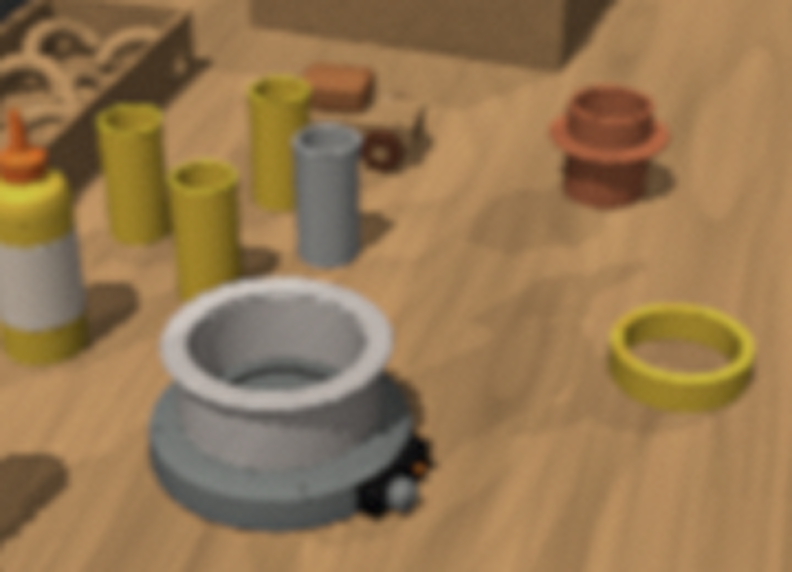

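The crops confirm it: the only grey steel cup is at about (390,181) in the top image, and the other three are brass. Next I'll measure positions.

```bash
cat > meas.py <<'E'
from h import *
t=get_image("top");s=get_image("side")
items=dict(warm_rim=(.585,.032,.09,.08,.003),pot_rim=(.45,-.35,.05,.074,.004),pot_fl=(.45,-.35,.06,.050,.003),cup_rim=(.63,-.2,.035,.092,.005),lid_ring=(.48,.28,.09,.004,.003),collar=(.48,.28,.06,.085,.004),knob=(.48,.28,.06,.117,.004),b1=(.706,-.127,.05,.085,.02),b3=(.699,-.275,.05,.085,.02))
for nm,im in(("top",t),("side",s)):
    P=pts(im)[im["depth"]>0]
    for n,(x,y,R,z,dz) in items.items():
        w=P[(np.hypot(P[:,0]-x,P[:,1]-y)<R)&(abs(P[:,2]-z)<dz)]
        if len(w)>5: print(nm,n,*circ(w),w.mean(0).round(4),np.ptp(w[:,0]).round(3),np.ptp(w[:,1]).round(3),((w.max(0)+w.min(0))/2).round(4)[:2])
def ell(im,mask,z,n):
    c,_=cv2.findContours(mask.astype(np.uint8),0,1);c=max(c,key=cv2.contourArea)
    if len(c)<5: return
    c=cv2.convexHull(c).reshape(-1,2).astype(float)
    W=np.array([ray(im,u,v,z) for u,v in c]); print(n,"hull circ",*circ(W))
for nm,im in(("top",t),("side",s)):
    P=pts(im); ok=im["depth"]>0
    g=lambda x,y,R,z0,z1: ok&(np.hypot(P[...,0]-x,P[...,1]-y)<R)&(P[...,2]>z0)&(P[...,2]<z1)
    ell(im,g(.585,.032,.09,.074,.09),.08,nm+" rim");ell(im,g(.45,-.35,.06,.044,.056),.05,nm+" potflange");ell(im,g(.45,-.35,.06,.068,.08),.074,nm+" potrim")
    ell(im,g(.63,-.2,.035,.086,.1),.092,nm+" cup");ell(im,g(.48,.28,.09,.0025,.012),.004,nm+" lidring");ell(im,g(.48,.28,.06,.08,.09),.085,nm+" collar");ell(im,g(.48,.28,.06,.112,.125),.117,nm+" knob")
E
python3 meas.py
```

```text
top warm_rim [0.5883 0.0377] 0.0599 189 [0.5884 0.037  0.0797] 0.131 0.129 [0.5897 0.0372]
top pot_rim [ 0.4518 -0.3349] 0.0298 84 [ 0.4507 -0.3364  0.0736] 0.061 0.064 [ 0.4521 -0.3352]
top pot_fl [ 0.4525 -0.3369] 0.0404 112 [ 0.4507 -0.3292  0.0501] 0.086 0.087 [ 0.4512 -0.3351]
top cup_rim [ 0.6276 -0.1896] 0.0213 52 [ 0.6275 -0.1897  0.0914] 0.042 0.046 [ 0.6278 -0.1899]
top lid_ring [0.4784 0.2833] 0.0734 161 [0.4727 0.2692 0.0031] 0.177 0.175 [0.4806 0.2798]
top collar [0.5    0.3192] 0.0185 54 [0.4983 0.315  0.0846] 0.042 0.038 [0.5013 0.319 ]
top knob [0.501  0.3207] 0.0071 23 [0.5009 0.3203 0.1159] 0.017 0.016 [0.5008 0.3212]
top b1 [ 0.6909 -0.1168] 0.0212 109 [ 0.6916 -0.1174  0.0831] 0.045 0.045 [ 0.6906 -0.1172]
top b3 [ 0.6852 -0.2579] 0.0214 124 [ 0.6847 -0.2582  0.0821] 0.044 0.046 [ 0.6851 -0.2581]
side warm_rim [0.5858 0.0442] 0.0605 217 [0.5852 0.0452 0.0804] 0.132 0.135 [0.5872 0.0414]
side pot_rim [ 0.4492 -0.3309] 0.0296 65 [ 0.4497 -0.3301  0.0737] 0.063 0.063 [ 0.4498 -0.3324]
side pot_fl [ 0.4484 -0.3279] 0.0367 48 [ 0.4474 -0.3168  0.0508] 0.088 0.073 [ 0.4
[... 524 characters left out ...]
.0818] 0.044 0.048 [ 0.6829 -0.2547]
top rim hull circ [0.5888 0.0374] 0.0662 24
top potflange hull circ [ 0.4519 -0.335 ] 0.0443 21
top potrim hull circ [ 0.4517 -0.3344] 0.0319 17
top cup hull circ [ 0.6273 -0.1892] 0.0229 12
top lidring hull circ [0.4965 0.3089] 0.0684 8
top collar hull circ [0.5002 0.3186] 0.0213 14
top knob hull circ [0.5007 0.3198] 0.0086 8
side rim hull circ [0.5869 0.0414] 0.0674 26
side potflange hull circ [ 0.4495 -0.3306] 0.0445 13
side potrim hull circ [ 0.4486 -0.3301] 0.0341 12
side cup hull circ [ 0.6238 -0.1835] 0.026 11
side lidring hull circ [0.467  0.3231] 0.0448 7
side collar hull circ [0.4893 0.321 ] 0.019 10
side knob hull circ [0.4984 0.3253] 0.0097 11
```

```bash
cat >> h.py <<'E'
from scipy.spatial.transform import Rotation as Ro
def go(target,yaw=None,prt=True):
    """fractions for a shift to target (world TCP) from the present pose; residual levelling + yaw of jaw axis"""
    s=sensors.sense();R=Ro.from_rotvec(s["eef_rot"]).as_matrix()
    d=R.T@(np.array(target)-s["ee_pos"])/0.3
    jx=R[:,0]; cur=np.arctan2(jx[1],jx[0]); des=cur if yaw is None else cur+(yaw-cur+np.pi/2)%np.pi-np.pi/2
    y=np.array([0,0,-1.]);x=np.array([np.cos(des),np.sin(des),0]);z=np.cross(x,y)
    w=Ro.from_matrix(R.T@np.c_[x,y,z]).as_rotvec()/(np.pi/2)
    print("t",s["time_s"],"pos",s["ee_pos"].round(4),"jaw yaw",cur.round(3),"q6",s["q"][5].round(2),"F",s["ft_force"].round(1),"w",s["grip_width"].round(4))
    print("  shift",d.round(4),"turn",w.round(4))
E
python3 -c "
from h import *
print(Ro.from_rotvec(sensors.sense()['eef_rot']).as_matrix().round(3))
go([.4507,-.333,.15]);go([.4507,-.333,.15],yaw=np.pi/2);go([.4507,-.333,.15],yaw=0)"
```

```text
[[ 0.401 -0.     0.916]
 [-0.916  0.     0.401]
 [-0.    -1.     0.   ]]Traceback (most recent call last):
  File "<string>", line 4, in <module>
    go([.4507,-.333,.15]);go([.4507,-.333,.15],yaw=np.pi/2);go([.4507,-.333,.15],yaw=0)
    ~~^^^^^^^^^^^^^^^^^^^
  File "h.py", line 27, in go
    print("t",s["time_s"],"pos",s["ee_pos"].round(4),"jaw yaw",cur.round(3),"q6",s["q"][5].round(2),"F",s["ft_force"].round(1),"w",s["grip_width"].round(4))
                                                                                                                                   ^^^^^^^^^^^^^^^^^^^^^
AttributeError: 'float' object has no attribute 'round'
```

```bash
sed -i 's/s\["grip_width"\].round(4)/round(s["grip_width"],4)/' h.py
python3 -c "
from h import *
go([.4507,-.333,.14],yaw=np.pi/2)"
```

```text
t 0.3 pos [ 0.2005 -0.4579  0.1925] jaw yaw -1.158 q6 1.57 F [-0.2  0.2 -0.5] w 0.0853
  shift [-0.0468  0.1751  0.9309] turn [ 0.000e+00  2.628e-01 -2.000e-04]
```

```bash
python3 -m creep '[[-0.047,0.175,0.931,0,0.263,0,0],[-0.047,0.175,0.931,0,0.263,0,0],[-0.047,0.175,0.931,0,0.263,0,0],[-0.047,0.175,0.931,0,0.263,0,0],[-0.047,0.175,0.931,0,0.263,0,0],[-0.047,0.175,0.931,0,0.263,0,0],[-0.047,0.175,0.931,0,0.263,0,0],[-0.047,0.175,0.931,0,0.263,0,0],[-0.047,0.175,0.931,0,0.263,0,0],[-0.047,0.175,0.931,0,0.263,0,0]]' 60
python3 - <<'E'
from h import *
go([.4507,-.333,.056],yaw=np.pi/2)
for n in("side","top"):
    im=get_image(n);c=im["color"][130:330,330:560] if n=="top" else im["color"][80:230,270:480]
    cv2.imwrite(f"pics/{n}1.png",cv2.resize(c[:,:,::-1],None,fx=3,fy=3,interpolation=2))
E
```

```text
time_s: 1.13
ee_pos: [0.4505, -0.3329, 0.14]
eef_rot: [-1.21, 1.209, -1.208]
ft_force: [0.1, -0.1, -0.2]
grip_width: 0.0854
t 1.1333 pos [ 0.4505 -0.3329  0.14  ] jaw yaw -1.57 q6 2.5 F [ 0.1 -0.1 -0.2] w 0.0854
  shift [0.0005 0.28   0.0007] turn [ 0.0005  0.0005 -0.0001]
```

View pics/side1.png

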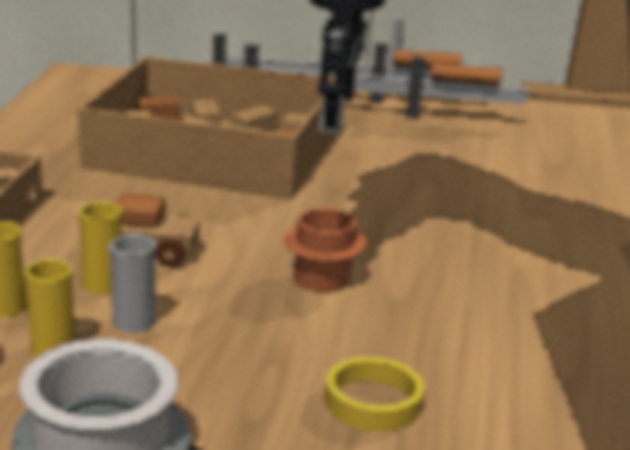

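View pics/top1.png

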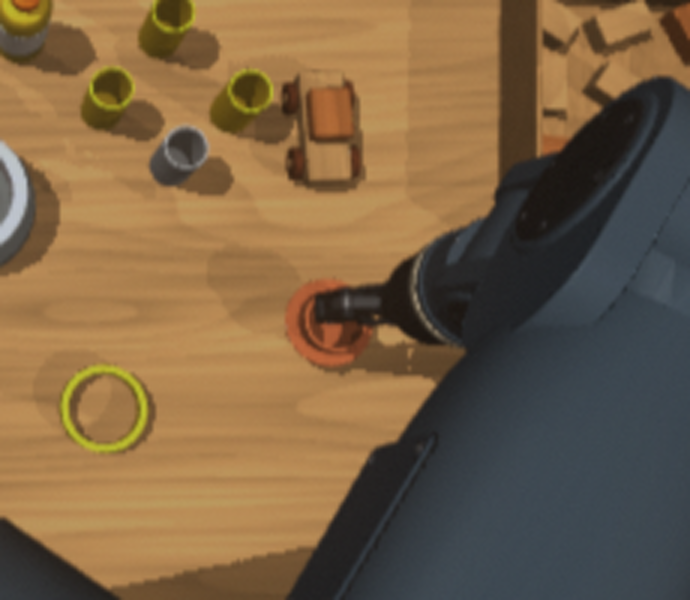

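The gripper is above the pot, but at this yaw joint 6 would run out of range at the warmer. I'll turn the jaws to lie along world x instead.

```bash
python3 -m creep '[[0,0.1,0,0,-0.333,0,0],[0,0.1,0,0,-0.333,0,0],[0,0.1,0,0,-0.333,0,0],[0,0.1,0,0,-0.333,0,0],[0,0.1,0,0,-0.666,0,0],[0,0.1,0,0,-0.666,0,0],[0,0.1,0,0,-0.666,0,0],[0,0.1,0,0,-0.666,0,0],[0,0.1,0,0,-1,0,0],[0,0.1,0,0,-1,0,0],[0,0.1,0,0,-1,0,0],[0,0.1,0,0,-1,0,0]]' 60
python3 - <<'E'
from h import *
go([.4507,-.333,.054],yaw=0)
for n in("side","top"):
    im=get_image(n);c=im["color"][130:330,330:560] if n=="top" else im["color"][80:230,270:480]
    cv2.imwrite(f"pics/{n}2.png",cv2.resize(c[:,:,::-1],None,fx=3,fy=3,interpolation=2))
E
```

```text
time_s: 2.23
ee_pos: [0.4497, -0.3341, 0.1108]
eef_rot: [-1.571, 0.052, -0.053]
ft_force: [0.0, -0.6, 0.1]
grip_width: 0.0853
t 2.2333 pos [ 0.4497 -0.3341  0.1108] jaw yaw -0.067 q6 1.0 F [ 0.  -0.6  0.1] w 0.0853
  shift [0.0031 0.1893 0.0041] turn [ 0.0003 -0.0427  0.0003]
```

View pics/side2.png

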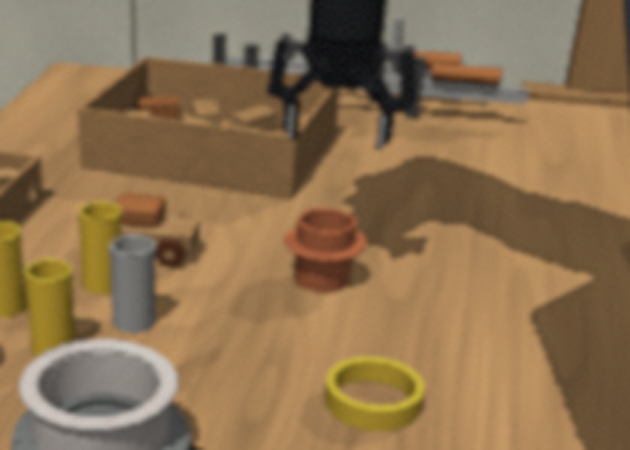

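Fingertips are at about (367,126.5) and (398,127.5) in the side image, straddling the pot rim at (378,155). I'll check the tip position against the arm's own pose.

Run:
```python
from h import *
im=get_image("side");K=im["camera_matrix"];T=im["cam_to_world"]
for u,v in((367,126.5),(398,127.5)):
    d=T[:3,:3]@np.array([(u-K[0,2])/K[0,0],(v-K[1,2])/K[1,1],1]);o=T[:3,3];k=(-.334-o[1])/d[1];print((o+k*d).round(4))
```

```text
[ 0.494  -0.334   0.1608]
[ 0.3977 -0.334   0.1671]
```

Run:
```python
from h import *
im=get_image("side");P=pts(im)
cv2.imwrite("pics/s3.png",cv2.resize(im["color"][80:180,340:420,::-1],None,fx=6,fy=6,interpolation=0))
for v in range(100,135,3): print(v,[P[v,u].round(3).tolist() for u in(367,397,382)])
im=get_image("top");cv2.imwrite("pics/t3.png",cv2.resize(im["color"][180:300,380:520,::-1],None,fx=5,fy=5,interpolation=0))
```

```text
100 [[0.591, -0.921, 0.058], [0.409, -0.322, 0.256], [0.453, -0.323, 0.252]]
103 [[0.583, -0.877, 0.059], [0.452, -0.923, 0.054], [0.452, -0.322, 0.243]]
106 [[0.566, -0.773, 0.079], [0.408, -0.344, 0.231], [0.451, -0.321, 0.235]]
109 [[0.496, -0.324, 0.221], [0.406, -0.327, 0.227], [0.451, -0.324, 0.224]]
112 [[0.495, -0.325, 0.211], [0.405, -0.316, 0.222], [0.498, -0.755, 0.065]]
115 [[0.495, -0.325, 0.201], [0.403, -0.315, 0.213], [0.497, -0.758, 0.051]]
118 [[0.495, -0.326, 0.191], [0.403, -0.322, 0.201], [0.497, -0.768, 0.034]]
121 [[0.494, -0.33, 0.181], [0.402, -0.318, 0.194], [0.497, -0.773, 0.019]]
124 [[0.494, -0.329, 0.171], [0.401, -0.32, 0.183], [0.497, -0.781, 0.002]]
127 [[0.526, -0.543, 0.076], [0.4, -0.315, 0.176], [0.492, -0.745, 0.002]]
130 [[0.524, -0.538, 0.066], [0.425, -0.722, 0.004], [0.487, -0.713, 0.002]]
133 [[0.523, -0.535, 0.056], [0.422, -0.696, 0.002], [0.482, -0.675, 0.004]]
```

View pics/s3.png

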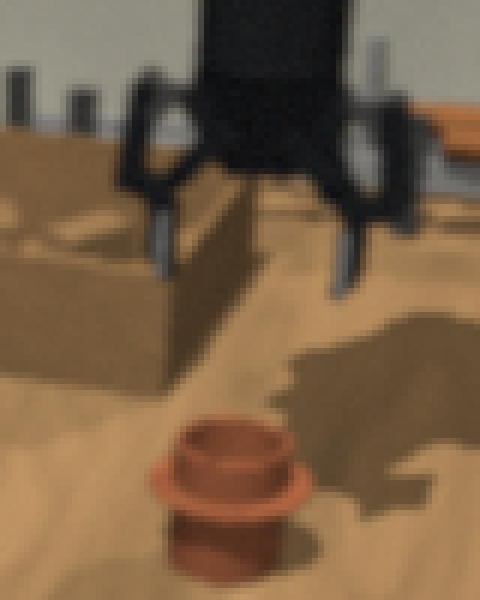

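View pics/t3.png

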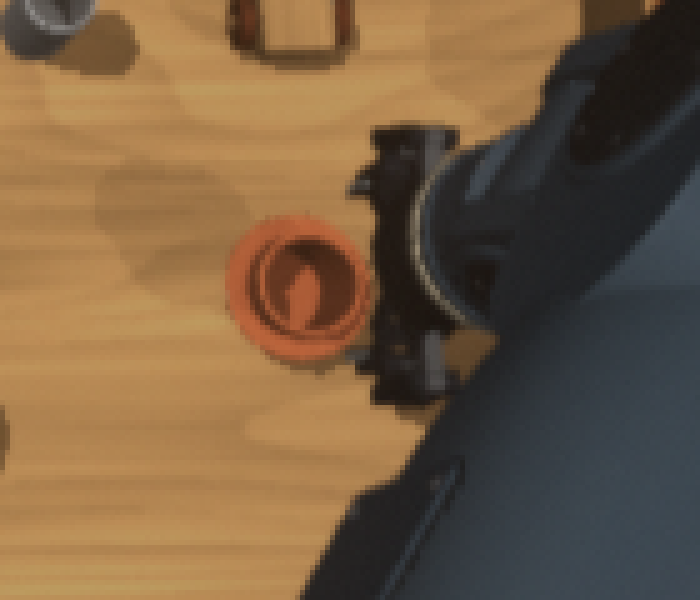

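Run:
```python
from h import *
s=sensors.sense();print(s)
im=get_image("top");P=pts(im);ok=im["depth"]>0
w=P[ok&(np.hypot(P[...,0]-.45,P[...,1]+.334)<.08)&(P[...,2]>.1)]
print(len(w), w[w[:,2].argsort()[:15]].round(3))
im=get_image("side");P=pts(im);ok=im["depth"]>0
w=P[ok&(np.hypot(P[...,0]-.45,P[...,1]+.334)<.08)&(P[...,2]>.1)]
print(len(w), w[w[:,2].argsort()[:15]].round(3))
```

```text
{'time_s': 2.4833, 'q': array([-6.37619688e-01,  3.63261678e-01, -4.04338446e-02,  1.16677509e+00,
       -1.73198615e-05,  1.00986535e+00]), 'qd': array([ 0.00523208,  0.0028012 ,  0.00013129, -0.00082385,  0.00192187,
       -0.01136408]), 'tau': array([-2.21722769e-01, -8.10573149e+01,  4.75219381e+01,  6.28870534e-03,
       -7.61486823e-03, -1.65765532e-01]), 'ee_pos': array([ 0.45023872, -0.33356723,  0.11046947]), 'eef_rot': array([-1.57015507,  0.06002653, -0.06043375]), 'ft_force': array([0.36003782, 0.09539738, 0.24512009]), 'moment': array([-0.0189222 ,  0.00836472, -0.03072002]), 'grip_width': 0.08548731480430743}
8438 [[ 0.495 -0.329  0.166]
 [ 0.403 -0.322  0.168]
 [ 0.406 -0.321  0.169]
 [ 0.497 -0.327  0.172]
 [ 0.505 -0.333  0.172]
 [ 0.4   -0.325  0.174]
 [ 0.502 -0.332  0.175]
 [ 0.397 -0.324  0.175]
 [ 0.499 -0.329  0.175]
 [ 0.406 -0.322  0.175]
 [ 0.408 -0.322  0.176]
 [ 0.493 -0.333  0.177]
 [ 0.496 -0.328  0.177]
 [ 0.493 -0.328  0.177]
 [ 0.493 -0.336  0.178]]
4595 [[ 0.49  -0.349  0.164]
 [ 0.4   -0.327  0.165]
 [ 0.496 -0.327  0.165]
 [ 0.405 -0.323  0.166]
 [ 0.493 -0.325  0.166]
 [ 0.491 -0.332  0.167]
 [ 0.497 -0.328  0.168]
 [ 0.402 -0.317  0.168]
 [ 0.493 -0.327  0.169]
 [ 0.406 -0.321  0.17 ]
 [ 0.5   -0.33   0.17 ]
 [ 0.397 -0.322  0.17 ]
 [ 0.491 -0.332  0.17 ]
 [ 0.489 -0.341  0.17 ]
 [ 0.4   -0.32   0.171]]
```

The cameras and the arm disagree on height. Both views put the open tips at z≈0.166, while the reported TCP is 0.110 and 0.013 of retraction is expected, so the true height is about 41 mm above what is reported. x and y agree. I'll descend in stages by camera and check each time.

```bash
python3 -m creep '[[0.002,0.1,0.002,0,-0.043,0,0],[0.002,0.2,0.002,0,-0.043,0,0],[0.002,0.24,0.002,0,-0.043,0,0],[0.002,0.24,0.002,0,-0.043,0,0],[0.002,0.24,0.002,0,-0.043,0,0]]' 60
cat >> h.py <<'E'
def tips(zmax=.1,r=.075,zmin=.03,save=None,dz=.02):
    s=sensors.sense();x,y,z=s["ee_pos"]
    for n in("side","top"):
        im=get_image(n);P=pts(im);c=im["color"].astype(int);ok=(im["depth"]>0)&(c.max(-1)-c.min(-1)<30)
        w=P[ok&(np.hypot(P[...,0]-x,P[...,1]-y)<r)&(P[...,2]>zmin)&(P[...,2]<z+.2)&(abs(P[...,1]-y)<.03)]
        for sgn in(1,-1):
            q=w[(w[:,0]-x)*sgn>0]
            if len(q)>3: q=q[q[:,2].argsort()[:6]];print(n,"tip side",sgn,np.median(q,0).round(4),"min",q[0].round(4))
        if save:
            K=im["camera_matrix"];T=im["cam_to_world"];p=T[:3,:3].T@(np.array([x,y,z+dz])-T[:3,3]);u,v=(K@p)[:2]/p[2]
            u=int(np.clip(u,60,580));v=int(np.clip(v,50,350));print(n,"crop origin",u-60,v-50)
            cv2.imwrite(f"pics/{save}_{n}.png",cv2.resize(im["color"][v-50:v+50,u-60:u+60,::-1],None,fx=5,fy=5,interpolation=2))
E
python3 -c "
from h import *
go([.4507,-.333,.01],yaw=0);tips(save='p1')"
```

```text
time_s: 3.0
ee_pos: [0.4511, -0.3323, 0.0382]
eef_rot: [-1.57, 0.004, -0.003]
ft_force: [0.9, -0.9, -0.3]
grip_width: 0.0854
t 3.0 pos [ 0.4511 -0.3323  0.0382] jaw yaw -0.005 q6 0.94 F [ 0.9 -0.9 -0.3] w 0.0854
  shift [-0.0013  0.0941 -0.0024] turn [-0.0004 -0.0031 -0.0005]
side tip side 1 [ 0.496  -0.3226  0.1006] min [ 0.4947 -0.3233  0.0983]
side tip side -1 [ 0.4015 -0.323   0.0979] min [ 0.4014 -0.3226  0.0956]
side crop origin 317 107
top tip side 1 [ 0.4953 -0.3245  0.1082] min [ 0.4726 -0.354   0.0431]
top tip side -1 [ 0.4013 -0.3277  0.1063] min [ 0.4455 -0.362   0.032 ]
top crop origin 379 186
```

View pics/p1_side.png

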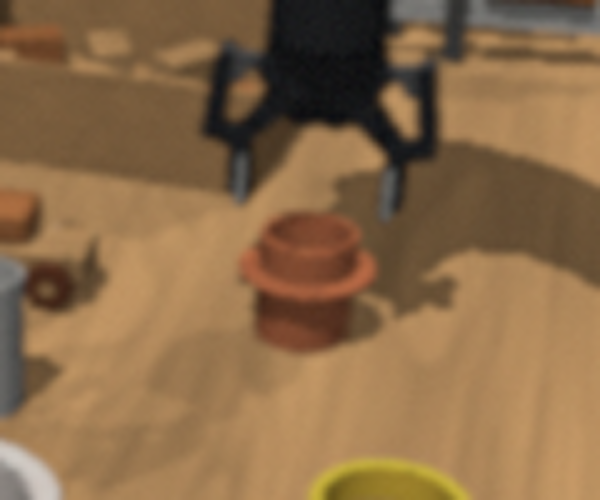

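View pics/p1_top.png

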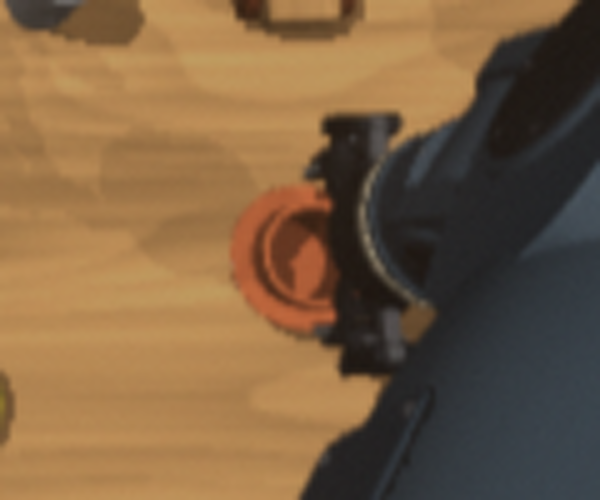

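The fingers straddle the pot in both views, with tips at side crop (240,198) and (385,215) and the pot rim at about (308,235). I'll go 32 mm lower and look again.

```bash
python3 -m creep '[[-0.001,0.06,-0.002,0,0,0,0],[-0.001,0.107,-0.002,0,0,0,0],[-0.001,0.107,-0.002,0,0,0,0],[-0.001,0.107,-0.002,0,0,0,0]]' 60
python3 -c "
from h import *
go([.4507,-.333,.003],yaw=0);tips(save='p2')"
```

```text
time_s: 3.43
ee_pos: [0.4513, -0.3332, 0.0069]
eef_rot: [-1.571, 0.003, -0.003]
ft_force: [0.7, -0.2, -0.6]
grip_width: 0.0857
t 3.4333 pos [ 0.4513 -0.3332  0.0069] jaw yaw -0.004 q6 0.94 F [ 0.7 -0.2 -0.6] w 0.0857
  shift [-0.002   0.0131  0.0007] turn [ 0.0001 -0.0025  0.0002]
side tip side 1 [ 0.4958 -0.3237  0.0686] min [ 0.4963 -0.324   0.0657]
side tip side -1 [ 0.4015 -0.3239  0.0683] min [ 0.3996 -0.3373  0.0607]
side crop origin 317 115
top tip side 1 [ 0.4944 -0.3285  0.075 ] min [ 0.4944 -0.3273  0.0736]
top tip side -1 [ 0.3997 -0.3298  0.0724] min [ 0.4013 -0.3282  0.0694]
top crop origin 376 187
```

View pics/p2_side.png

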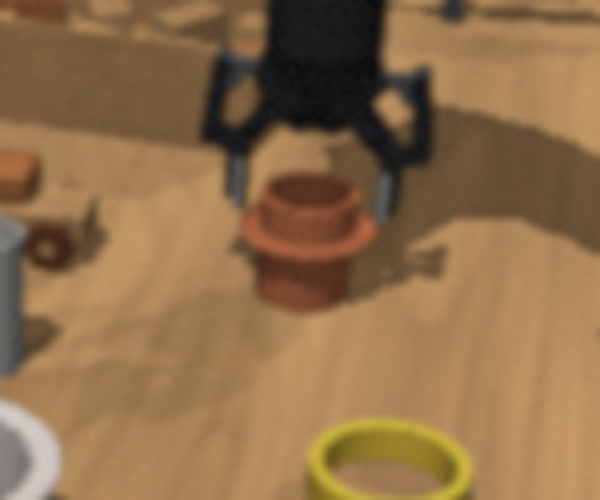

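Tips are now level with the neck and above the flange. Closing at 60 N.

```bash
python3 -m creep '[[0,0,0,0,0,0,0.3],[0,0,0,0,0,0,0.4],[0,0,0,0,0,0,0.5],[0,0,0,0,0,0,0.5],[0,0,0,0,0,0,0.5],[0,0,0,0,0,0,0.5]]' 60
python3 -c "
from h import *
go([.4507,-.333,.003],yaw=0);tips(save='p3')"
```

```text
time_s: 4.03
ee_pos: [0.4519, -0.3336, 0.0076]
eef_rot: [-1.572, 0.001, -0.004]
ft_force: [-0.7, 2.0, 14.2]
grip_width: 0.0628
t 4.0333 pos [ 0.4519 -0.3336  0.0076] jaw yaw -0.004 q6 0.94 F [-0.7  2.  14.2] w 0.0628
  shift [-0.0039  0.0152  0.002 ] turn [ 0.0008 -0.0022  0.0011]
side tip side 1 [ 0.4857 -0.324   0.0623] min [ 0.4856 -0.3216  0.0609]
side tip side -1 [ 0.4139 -0.3237  0.0606] min [ 0.417  -0.3233  0.058 ]
side crop origin 317 115
top tip side 1 [ 0.4872 -0.3259  0.0828] min [ 0.492  -0.3289  0.0678]
top tip side -1 [ 0.4135 -0.3288  0.0689] min [ 0.4137 -0.3293  0.0593]
top crop origin 376 187
```

View pics/p3_side.png

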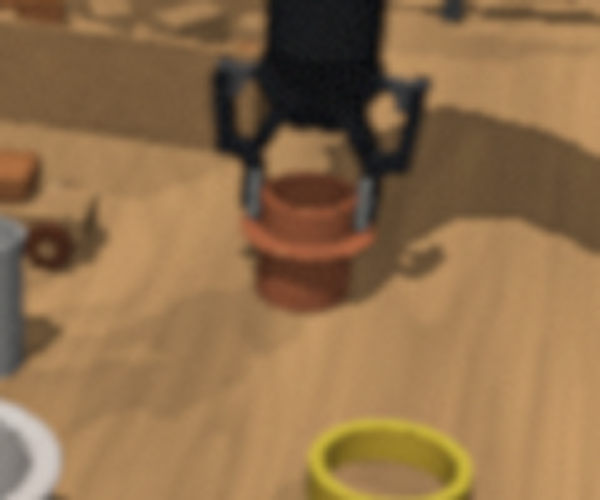

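The pot is gripped at 63 mm, with tips just above or on the flange. Lifting.

```bash
python3 -m creep '[[0,-0.02,0,0,0,0,0.6],[0,-0.1,0,0,0,0,0.6],[0,-0.2,0,0,0,0,0.6],[0,-0.3,0,0,0,0,0.6],[0,-0.37,0,0,0,0,0.6],[0,-0.37,0,0,0,0,0.6]]' 60
python3 -c "
from h import *
go([.588,.039,.12],yaw=0);tips(save='p4')"
```

```text
time_s: 4.63
ee_pos: [0.4529, -0.3344, 0.122]
eef_rot: [-1.575, -0.001, -0.007]
ft_force: [1.5, -0.7, -2.7]
grip_width: 0.0623
t 4.6333 pos [ 0.4529 -0.3344  0.122 ] jaw yaw -0.004 q6 0.94 F [ 1.5 -0.7 -2.7] w 0.0623
  shift [0.4457 0.0044 1.2464] turn [ 0.0024 -0.0023  0.0033]
side tip side 1 [ 0.4863 -0.3247  0.1765] min [ 0.4839 -0.3264  0.1729]
side tip side -1 [ 0.417  -0.3243  0.1734] min [ 0.4182 -0.3238  0.1706]
side crop origin 319 83
top tip side 1 [ 0.4756 -0.3517  0.1452] min [ 0.4697 -0.356   0.132 ]
top tip side -1 [ 0.4135 -0.3282  0.1794] min [ 0.4137 -0.3284  0.1742]
top crop origin 389 183
```

View pics/p4_side.png

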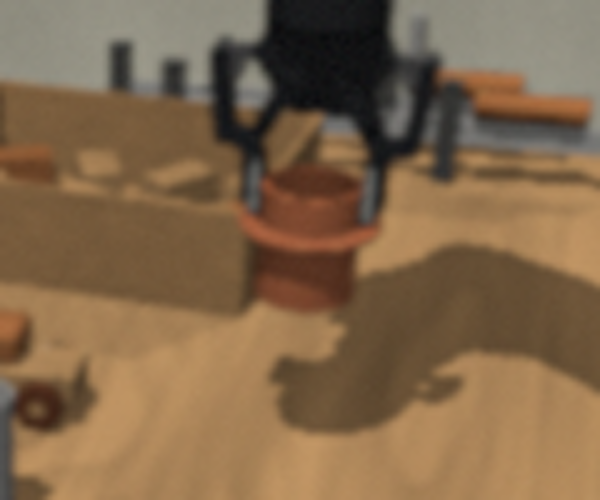

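The pot is held level. Carrying it towards the warmer in two calls, since one would exceed full scale.

```bash
python3 -m creep '[[0.05,0,0.13,0,0,0,0.6],[0.1,0,0.26,0,0,0,0.6],[0.145,0,0.39,0,0,0,0.6],[0.19,0,0.52,0,0,0,0.6],[0.235,0,0.65,0,0,0,0.6],[0.28,0,0.78,0,0,0,0.6],[0.32,0,0.88,0,0,0,0.6],[0.355,0,0.97,0,0,0,0.6],[0.355,0,0.97,0,0,0,0.6]]' 60
python3 -m creep '[[0.04,0,0.12,0,0,0,0.6],[0.08,0,0.22,0,0,0,0.6],[0.09,0,0.27,0,0,0,0.6],[0.09,0,0.276,0,0,0,0.6],[0.09,0,0.276,0,0,0,0.6],[0.09,0,0.276,0,0,0,0.6]]' 60
cat > m2.py <<'E'
from h import *
import sys
go([.588,.039,.12],yaw=0)
s=sensors.sense();x,y,z=s["ee_pos"]
for n in("side","top"):
    im=get_image(n);P=pts(im);c=im["color"].astype(int);ok=im["depth"]>0
    hsv=cv2.cvtColor(im["color"],cv2.COLOR_RGB2HSV)
    red=ok&((hsv[...,0]<11)|(hsv[...,0]>172))&(hsv[...,1]>110)&(np.hypot(P[...,0]-x,P[...,1]-y)<.08)
    w=P[red]
    if len(w)>20:
        # flange points: those farther than 36 mm from axis guess
        zt=np.percentile(w[:,2],98);print(n,"n",len(w),"z range",w[:,2].min().round(3),zt.round(4))
        for zz in (zt-.024,zt):
            q=w[abs(w[:,2]-zz)<.004]
            if len(q)>20:
                hull=cv2.convexHull(q[:,:2].astype(np.float32)).reshape(-1,2)
                (a,b),r=cv2.minEnclosingCircle(q[:,:2].astype(np.float32));print("  z",zz.round(4),"hull",*circ(hull),"enc",round(a,4),round(b,4),round(r,4))
    gr=ok&(abs(P[...,2]-.08)<.004)&(np.hypot(P[...,0]-.588,P[...,1]-.039)<.075)&~red
    q=P[gr];
    if len(q)>20:print("  rim",*circ(cv2.convexHull(q[:,:2].astype(np.float32)).reshape(-1,2)))
E
python3 m2.py;python3 -c "
from h import *
tips(save='p5',dz=-.02)"
```

```text
time_s: 5.48
ee_pos: [0.5591, -0.0378, 0.1155]
eef_rot: [-1.569, 0.001, 0.002]
ft_force: [0.1, -0.0, -2.7]
grip_width: 0.0626
time_s: 5.98
ee_pos: [0.5852, 0.0396, 0.1162]
eef_rot: [-1.571, 0.004, -0.002]
ft_force: [-0.7, 0.5, -3.2]
grip_width: 0.0624
t 5.9833 pos [0.5852 0.0396 0.1162] jaw yaw -0.004 q6 1.64 F [-0.7  0.5 -3.2] w 0.0624
  shift [ 0.0094 -0.0126 -0.0019] turn [ 0.0002 -0.0024 -0.001 ]
side n 901 z range 0.11 0.184
  z 0.16 hull [0.58   0.0488] 0.0391 18 enc 0.5809 0.0464 0.042
  z 0.184 hull [0.5831 0.0429] 0.0309 19 enc 0.5828 0.0435 0.0324
  rim [0.5868 0.0408] 0.0668 31
side tip side 1 [0.6018 0.0216 0.03  ] min [0.6538 0.0513 0.03  ]
side tip side -1 [0.5258 0.0319 0.0302] min [0.5209 0.0589 0.0301]
side crop origin 243 151
top crop origin 256 143
```

View pics/p5_side.png

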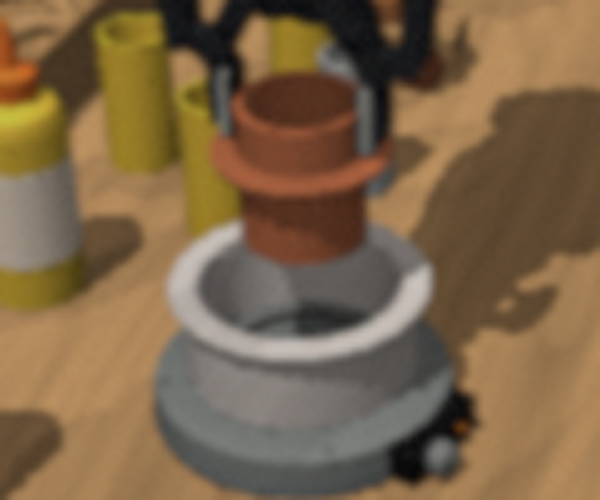

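View pics/p5_top.png

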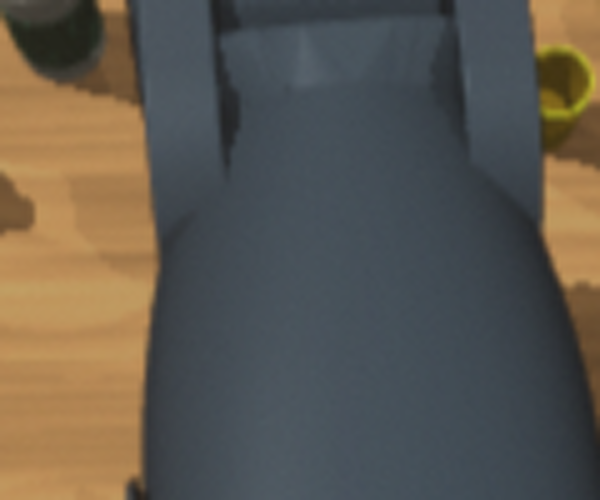

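The top view is blocked by the arm. In the side view the pot is centred at (0.583,0.043) and the jacket rim at (0.5868,0.0412). The bias-corrected estimate puts the pot 3.8 mm short in x and 1 mm over in y. I'll correct that and lower most of the way.

```bash
python3 -m creep '[[0.0125,0,-0.004,0,0,0,0.6],[0.0125,0.03,-0.004,0,0,0,0.6],[0.0125,0.1,-0.004,0,0,0,0.6],[0.0125,0.15,-0.004,0,0,0,0.6],[0.0125,0.16,-0.004,0,0,0,0.6],[0.0125,0.16,-0.004,0,0,0,0.6]]' 60
python3 m2.py;python3 -c "
from h import *
tips(save='p6',dz=0)"
```

```text
time_s: 6.68
ee_pos: [0.5887, 0.0388, 0.0678]
eef_rot: [-1.571, 0.005, -0.001]
ft_force: [0.4, -0.5, -1.9]
grip_width: 0.0624
t 6.6833 pos [0.5887 0.0388 0.0678] jaw yaw -0.004 q6 1.64 F [ 0.4 -0.5 -1.9] w 0.0624
  shift [-0.0029 -0.1739  0.0007] turn [ 0.0001 -0.0024 -0.0015]
side n 839 z range 0.059 0.1356
  z 0.1116 hull [0.5852 0.048 ] 0.0389 20 enc 0.5841 0.0456 0.0424
  z 0.1356 hull [0.5869 0.0414] 0.0312 15 enc 0.5879 0.0424 0.0325
  rim [0.5865 0.0416] 0.0664 31
side tip side 1 [0.6393 0.0362 0.0305] min [0.6478 0.0592 0.0303]
side tip side -1 [0.5257 0.0497 0.0302] min [0.528  0.0523 0.0301]
side crop origin 241 159
top crop origin 256 143
```

View pics/p6_side.png

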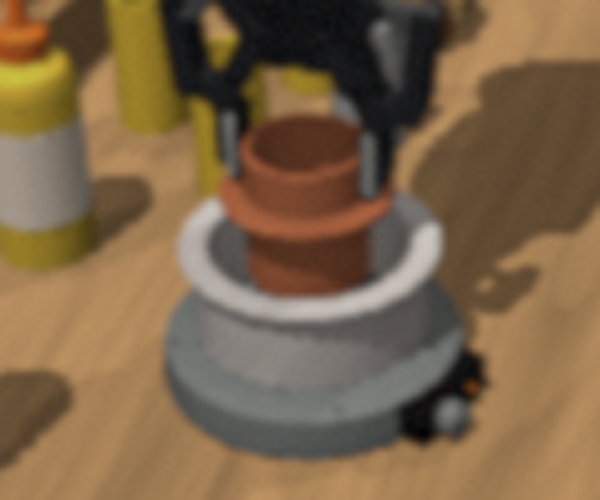

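The pot and jacket centres now agree to within 0.5 mm. Lowering further.

```bash
python3 -m creep '[[0,0.04,0,0,0,0,0.6],[0,0.075,0,0,0,0,0.6],[0,0.085,0,0,0,0,0.6],[0,0.09,0,0,0,0,0.6],[0,0.09,0,0,0,0,0.6]]' 60
python3 -m creep '[[0,0.003,0,0,0,0,0.6],[0,0.006,0,0,0,0,0.6],[0,0.006,0,0,0,0,0.6]]' 60
python3 m2.py
```

```text
time_s: 7.3
ee_pos: [0.5895, 0.039, 0.042]
eef_rot: [-1.571, 0.003, -0.002]
ft_force: [0.3, 0.2, -2.8]
grip_width: 0.0625
time_s: 7.55
ee_pos: [0.5898, 0.0391, 0.0405]
eef_rot: [-1.571, 0.003, -0.003]
ft_force: [-0.1, 0.6, -2.7]
grip_width: 0.0623
t 7.55 pos [0.5898 0.0391 0.0405] jaw yaw -0.004 q6 1.64 F [-0.1  0.6 -2.7] w 0.0623
  shift [-6.10e-03 -2.65e-01 -2.00e-04] turn [-0.     -0.0023  0.0002]
side n 621 z range 0.031 0.1079
  z 0.0839 hull [0.5843 0.0473] 0.039 17 enc 0.5875 0.0456 0.0436
  z 0.1079 hull [0.5877 0.0419] 0.031 21 enc 0.5877 0.0416 0.0328
  rim [0.587  0.0411] 0.0665 28
```

Rim top is at 0.108 and the seated value is 0.104, so about 3 mm remains. Continuing in 1 mm steps.

```bash
python3 -m creep '[[-0.001,0.003,0,0,0,0,0.6],[-0.001,0.006,0,0,0,0,0.6],[-0.001,0.009,0,0,0,0,0.6],[-0.001,0.009,0,0,0,0,0.6]]' 60
python3 m2.py
```

```text
time_s: 7.98
ee_pos: [0.5894, 0.0391, 0.0377]
eef_rot: [-1.571, 0.003, -0.003]
ft_force: [0.4, 0.1, 0.1]
grip_width: 0.0621
t 7.9833 pos [0.5894 0.0391 0.0377] jaw yaw -0.004 q6 1.64 F [0.4 0.1 0.1] w 0.0621
  shift [-0.0047 -0.2742 -0.0003] turn [-0.0001 -0.0022  0.0001]
side n 604 z range 0.05 0.1053
  z 0.0813 hull [0.5853 0.0462] 0.0398 23 enc 0.5869 0.0444 0.0437
  z 0.1053 hull [0.5868 0.042 ] 0.0311 20 enc 0.5875 0.0425 0.0323
  rim [0.5866 0.0416] 0.0663 27
```

The weight is off the fingers, so the pot is seated. Pressing a hair more, then opening.

```bash
python3 -m creep '[[0,0.002,0,0,0,0,0.6],[0,0.002,0,0,0,0,0.15],[0,0.002,0,0,0,0,0],[0,0.002,0,0,0,0,0],[0,0.002,0,0,0,0,0],[0,0.002,0,0,0,0,0]]' 60
python3 m2.py; python3 -c "
from h import *
tips(save='p7',dz=0)"
```

```text
time_s: 8.58
ee_pos: [0.5894, 0.039, 0.037]
eef_rot: [-1.571, 0.003, -0.003]
ft_force: [-0.2, -1.0, -0.2]
grip_width: 0.0856
t 8.5833 pos [0.5894 0.039  0.037 ] jaw yaw -0.004 q6 1.64 F [-0.2 -1.  -0.2] w 0.0856
  shift [-4.700e-03 -2.768e-01 -1.000e-04] turn [ 0.     -0.0023  0.    ]
side n 652 z range 0.04 0.1053
  z 0.0813 hull [0.5871 0.0431] 0.0428 16 enc 0.5873 0.043 0.0441
  z 0.1053 hull [0.5868 0.0416] 0.0307 24 enc 0.587 0.0408 0.0322
  rim [0.5868 0.041 ] 0.0666 27
side tip side 1 [0.6488 0.0618 0.0302] min [0.6489 0.0636 0.03  ]
side tip side -1 [0.5252 0.0314 0.0302] min [0.5276 0.0345 0.0301]
side crop origin 242 170
top crop origin 256 145
```

View pics/p7_side.png

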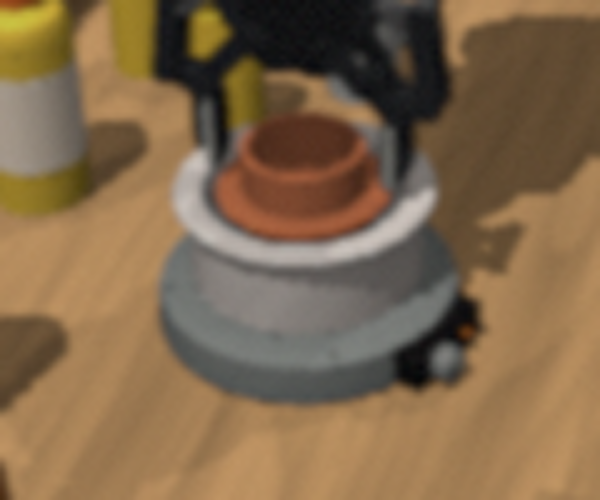

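The pot is seated: rim at z≈0.105, centred, and the fingers are free. Next the cup: rise, then cross to (0.6273,−0.1875).

```bash
python3 -m creep '[[0,-0.08,0,0,0,0,0],[0,-0.2,0,0,0,0,0],[0,-0.2,0,0,0,0,0],[0.06,-0.2,-0.38,0,0,0,0],[0.127,-0.2,-0.755,0,0,0,0],[0.127,-0.2,-0.755,0,0,0,0],[0.127,-0.2,-0.755,0,0,0,0],[0.127,-0.2,-0.755,0,0,0,0],[0.127,-0.2,-0.755,0,0,0,0],[0.127,-0.2,-0.755,0,0,0,0]]' 40
python3 -c "
from h import *
go([.6273,-.1875,.045],yaw=0);tips(save='c1',dz=0)
t=get_image('top')
P=pts(t)"
```

```text
time_s: 9.62
ee_pos: [0.6268, -0.1924, 0.0965]
eef_rot: [-1.572, 0.006, -0.006]
ft_force: [-0.3, -0.6, -0.8]
grip_width: 0.0854
t 9.6167 pos [ 0.6268 -0.1924  0.0965] jaw yaw -0.008 q6 1.28 F [-0.3 -0.6 -0.8] w 0.0854
  shift [0.0016 0.1715 0.0165] turn [ 0.0006 -0.0051  0.0001]
side tip side 1 [ 0.6393 -0.1689  0.0327] min [ 0.6338 -0.166   0.0303]
side tip side -1 [ 0.6079 -0.1711  0.0314] min [ 0.6056 -0.1796  0.0306]
side crop origin 254 109
top tip side 1 [ 0.642  -0.2017  0.0336] min [ 0.6466 -0.1977  0.0302]
top tip side -1 [ 0.6121 -0.1748  0.0313] min [ 0.6175 -0.1706  0.0311]
top crop origin 332 128
```

View pics/c1_side.png

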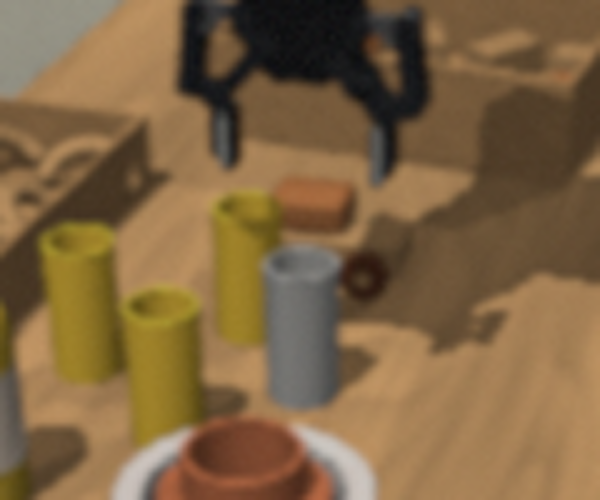

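View pics/c1_top.png

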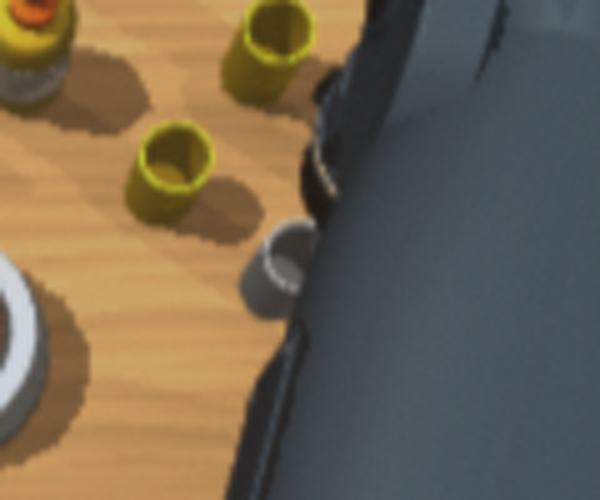

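The open fingers are above the grey cup at side crop (300,265), and the brass cups are clear of their path. Descending for a 16 mm overlap and gripping.

```bash
python3 -m creep '[[0.002,0.03,0.016,0,-0.005,0,0],[0.002,0.12,0.016,0,-0.005,0,0],[0.002,0.2,0.016,0,-0.005,0,0],[0.002,0.222,0.016,0,-0.005,0,0],[0.002,0.222,0.016,0,-0.005,0,0],[0.002,0.222,0.016,0,-0.005,0,0]]' 40
python3 -m creep '[[0,0,0,0,0,0,0.3],[0,0,0,0,0,0,0.5],[0,0,0,0,0,0,0.7],[0,0,0,0,0,0,0.7],[0,0,0,0,0,0,0.7],[0,0,0,0,0,0,0.7],[0,0,0,0,0,0,0.7]]' 40
python3 -c "
from h import *
go([.6273,-.1875,.13],yaw=0);tips(save='c2',dz=0,zmin=.06)"
```

```text
time_s: 10.27
ee_pos: [0.6274, -0.182, 0.031]
eef_rot: [-1.571, -0.004, 0.004]
ft_force: [0.7, 0.5, 0.1]
grip_width: 0.0855
time_s: 10.85
ee_pos: [0.6281, -0.183, 0.0317]
eef_rot: [-1.571, -0.005, 0.002]
ft_force: [-1.1, 0.8, 7.9]
grip_width: 0.0451
t 10.85 pos [ 0.6281 -0.183   0.0317] jaw yaw 0.004 q6 1.28 F [-1.1  0.8  7.9] w 0.0451
  shift [-0.002  -0.3276 -0.015 ] turn [0.0003 0.0027 0.0013]
side tip side 1 [ 0.6384 -0.1684  0.061 ] min [ 0.634  -0.169   0.0603]
side tip side -1 [ 0.6134 -0.1715  0.0612] min [ 0.6046 -0.177   0.0603]
side crop origin 253 129
top tip side 1 [ 0.6313 -0.1692  0.0869] min [ 0.6288 -0.168   0.0675]
top tip side -1 [ 0.6172 -0.1701  0.0673] min [ 0.6138 -0.1711  0.0636]
top crop origin 325 132
```

View pics/c2_side.png

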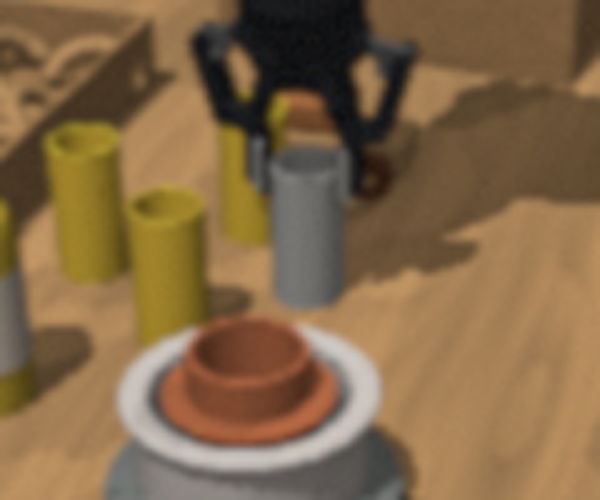

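The cup is gripped, with the finger ends about 18 mm below its rim. Commands are relative to the commanded pose, so the TCP ended 4.5 mm past the cup's axis in y. I'll allow for that. Lifting and checking.

```bash
python3 -m creep '[[0,-0.02,0,0,0,0,0.8],[0,-0.1,0,0,0,0,0.8],[0,-0.2,0,0,0,0,0.8],[0,-0.3,0,0,0,0,0.8],[0,-0.4,0,0,0,0,0.8],[0,-0.433,0,0,0,0,0.8],[0,-0.433,0,0,0,0,0.8],[0,-0.433,0,0,0,0,0.8]]' 40
python3 -c "
from h import *
go([.589,.0435,.16],yaw=0);tips(save='c3',dz=0,zmin=.06)"
```

```text
time_s: 11.62
ee_pos: [0.6274, -0.1828, 0.16]
eef_rot: [-1.571, -0.003, 0.003]
ft_force: [0.0, 0.4, -0.9]
grip_width: 0.0448
t 11.6167 pos [ 0.6274 -0.1828  0.16  ] jaw yaw 0.004 q6 1.28 F [ 0.   0.4 -0.9] w 0.0448
  shift [-1.248e-01 -1.000e-04  7.550e-01] turn [0.0001 0.0027 0.0001]
side tip side 1 [ 0.6324 -0.1673  0.1331] min [ 0.6278 -0.1646  0.1301]
side tip side -1 [ 0.6177 -0.1665  0.1307] min [ 0.6138 -0.1689  0.1299]
side crop origin 252 91
top tip side 1 [ 0.6433 -0.1934  0.1298] min [ 0.6422 -0.1938  0.1261]
top tip side -1 [ 0.6145 -0.1713  0.1344] min [ 0.6231 -0.1682  0.1318]
top crop origin 333 123
```

View pics/c3_side.png

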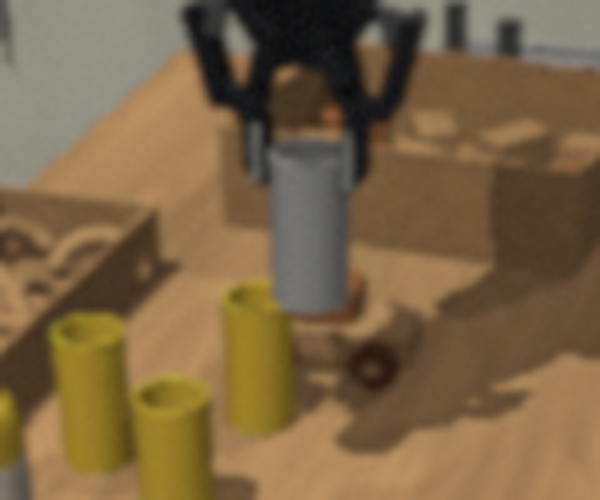

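The cup is held upright. Carrying it over the pot.

```bash
python3 -m creep '[[-0.02,0,0.1,0,0,0,0.8],[-0.04,0,0.22,0,0,0,0.8],[-0.06,0,0.34,0,0,0,0.8],[-0.08,0,0.46,0,0,0,0.8],[-0.1,0,0.58,0,0,0,0.8],[-0.115,0,0.68,0,0,0,0.8],[-0.125,0,0.75,0,0,0,0.8],[-0.125,0,0.755,0,0,0,0.8],[-0.125,0,0.755,0,0,0,0.8],[-0.125,0,0.755,0,0,0,0.8]]' 40
cat > m3.py <<'E'
from h import *
go([.589,.0435,.09],yaw=0)
s=sensors.sense();x,y,z=s["ee_pos"]
im=get_image("side");P=pts(im);c=im["color"].astype(int);ok=im["depth"]>0
hsv=cv2.cvtColor(im["color"],cv2.COLOR_RGB2HSV)
red=ok&((hsv[...,0]<11)|(hsv[...,0]>172))&(hsv[...,1]>110)&(np.hypot(P[...,0]-x,P[...,1]-y)<.08)
w=P[red&(abs(P[...,2]-.104)<.005)]
if len(w)>10:print("pot rim",*circ(cv2.convexHull(w[:,:2].astype(np.float32)).reshape(-1,2)))
w=P[red&(abs(P[...,2]-.08)<.004)]
if len(w)>10:print("pot fl",*circ(cv2.convexHull(w[:,:2].astype(np.float32)).reshape(-1,2)))
# cup visible side: cylinder points, fit known radius 23 mm
g=ok&(hsv[...,1]<60)&(np.hypot(P[...,0]-.587,P[...,1]-y)<.035)&(P[...,2]>.108)&(P[...,2]<.3)
w=P[g];print("cup z",w[:,2].min().round(3),w[:,2].max().round(3),len(w))
from scipy.optimize import least_squares
for z0,z1 in((0,.5),(0,.145),(.145,.5)):
    q=w[(w[:,2]>z0)&(w[:,2]<z1)&(abs(w[:,0]-.587)<.02)]
    if len(q)>15:
        f=least_squares(lambda p:np.hypot(q[:,0]-p[0],q[:,1]-p[1])-.023,[.587,y],loss="soft_l1",f_scale=.001);print(z0,z1,"cup axis",f.x.round(4),len(q))
gg=g.copy();ys,xs=np.nonzero(g);print("cols",xs.min(),xs.max(),"rows",ys.min(),ys.max())
cv2.imwrite("pics/m3_%d.png"%(s["time_s"]*100),cv2.resize(im["color"][120:260,230:370,::-1],None,fx=4,fy=4,interpolation=2))
print("pics/m3_%d.png"%(s["time_s"]*100))
E
python3 m3.py
```

```text
time_s: 12.55
ee_pos: [0.5884, 0.0431, 0.1593]
eef_rot: [-1.571, -0.002, 0.005]
ft_force: [0.6, 0.3, -1.3]
grip_width: 0.0448
t 12.55 pos [0.5884 0.0431 0.1593] jaw yaw 0.004 q6 1.64 F [ 0.6  0.3 -1.3] w 0.0448
  shift [0.0025 0.231  0.0014] turn [ 0.0003  0.0028 -0.001 ]
pot rim [0.5863 0.0429] 0.0305 23
pot fl [0.5867 0.0428] 0.0431 17
cup z 0.129 0.3 1217
0 0.5 cup axis [0.5862 0.0383] 808
0 0.145 cup axis [0.5864 0.038 ] 84
0.145 0.5 cup axis [0.5862 0.0384] 724
cols 284 314 rows 125 194
pics/m3_1255.png
```

View pics/m3_1255.png

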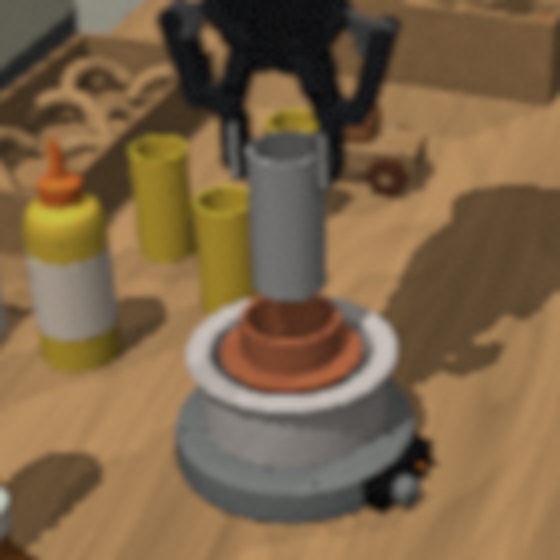

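Run:
```python
from h import *
from scipy.optimize import least_squares
im=get_image("side");P=pts(im);ok=im["depth"]>0;hsv=cv2.cvtColor(im["color"],cv2.COLOR_RGB2HSV)
g=ok&(hsv[...,1]<60)&(np.hypot(P[...,0]-.587,P[...,1]-.043)<.035)&(P[...,2]>.108)&(P[...,2]<.3)
for r in range(165,192,5): u=np.nonzero(g[r])[0];print(r,u.min(),u.max(),P[r,u.min()].round(3),P[r,u.mean().astype(int)].round(4),P[r,u.max()].round(3))
# pot neck front face, known radius 32
red=ok&((hsv[...,0]<11)|(hsv[...,0]>172))&(hsv[...,1]>110)&(P[...,2]>.084)&(P[...,2]<.1)&(P[...,1]>.055)&(np.hypot(P[...,0]-.587,P[...,1]-.04)<.04)
q=P[red];f=least_squares(lambda p:np.hypot(q[:,0]-p[0],q[:,1]-p[1])-.032,[.587,.04],loss="soft_l1",f_scale=.001);print("pot neck axis",f.x.round(4),len(q))
```

```text
165 292 312 [0.607 0.048 0.2  ] [0.5779 0.0596 0.2093] [0.558 0.047 0.206]
170 293 310 [0.602 0.055 0.191] [0.5808 0.0597 0.196 ] [0.565 0.042 0.189]
175 293 310 [0.603 0.056 0.178] [0.5824 0.0565 0.1809] [0.564 0.044 0.177]
180 293 310 [0.605 0.052 0.162] [0.5819 0.0593 0.169 ] [0.565 0.044 0.163]
185 293 310 [0.607 0.049 0.145] [0.5818 0.061  0.1563] [0.565 0.045 0.15 ]
190 294 310 [0.603 0.055 0.136] [0.5805 0.0592 0.1417] [0.565 0.046 0.136]
pot neck axis [0.5873 0.0391] 115
```

Fitting both visible cylinder faces the same way puts the cup axis at (0.5863,0.0382) and the pot at (0.5873,0.0391), so I'll shift 1 mm in each axis and lower slowly.

```bash
python3 -m creep '[[0.003,0,0.003,0,0,0,0.8],[0.003,0.03,0.003,0,0,0,0.8],[0.003,0.07,0.003,0,0,0,0.8],[0.003,0.11,0.003,0,0,0,0.8],[0.003,0.12,0.003,0,0,0,0.8],[0.003,0.12,0.003,0,0,0,0.8]]' 40
python3 m3.py
```

```text
time_s: 13.15
ee_pos: [0.589, 0.044, 0.123]
eef_rot: [-1.571, -0.001, 0.005]
ft_force: [-0.0, -0.3, -0.6]
grip_width: 0.0451
t 13.15 pos [0.589 0.044 0.123] jaw yaw 0.004 q6 1.64 F [-0.  -0.3 -0.6] w 0.0451
  shift [ 0.0003  0.1101 -0.0018] turn [ 0.0001  0.0024 -0.0013]
pot rim [0.586  0.0431] 0.03 20
pot fl [0.5877 0.0418] 0.0436 22
cup z 0.108 0.297 1291
0 0.5 cup axis [0.5864 0.0393] 828
0 0.145 cup axis [0.5871 0.039 ] 198
0.145 0.5 cup axis [0.5858 0.0395] 630
cols 284 314 rows 132 202
pics/m3_1315.png
```

```bash
python3 -m creep '[[0.001,0.04,0,0,0,0,0.8],[0.001,0.08,0,0,0,0,0.8],[0.001,0.12,0,0,0,0,0.8],[0.001,0.155,0,0,0,0,0.8],[0.001,0.165,0,0,0,0,0.8],[0.001,0.165,0,0,0,0,0.8],[0.001,0.165,0,0,0,0,0.8]]' 40
python3 m3.py
```

```text
time_s: 13.78
ee_pos: [0.5903, 0.0445, 0.0754]
eef_rot: [-1.571, -0.004, 0.003]
ft_force: [0.0, 0.6, -0.8]
grip_width: 0.0447
t 13.7833 pos [0.5903 0.0445 0.0754] jaw yaw 0.004 q6 1.64 F [ 0.   0.6 -0.8] w 0.0447
  shift [-0.0044 -0.0488 -0.0032] turn [-0.      0.0027  0.0003]
pot rim [0.5864 0.044 ] 0.0299 16
pot fl [0.5865 0.0422] 0.0434 20
cup z 0.108 0.298 1074
0 0.5 cup axis [0.5866 0.0411] 599
0 0.145 cup axis [0.5876 0.0403] 263
0.145 0.5 cup axis [0.585  0.0436] 336
cols 284 315 rows 129 202
pics/m3_1378.png
```

```bash
ls -t pics | head -1; cp pics/$(ls -t pics | head -1) pics/cupin.png
```

```text
m3_1378.png
```

View pics/cupin.png

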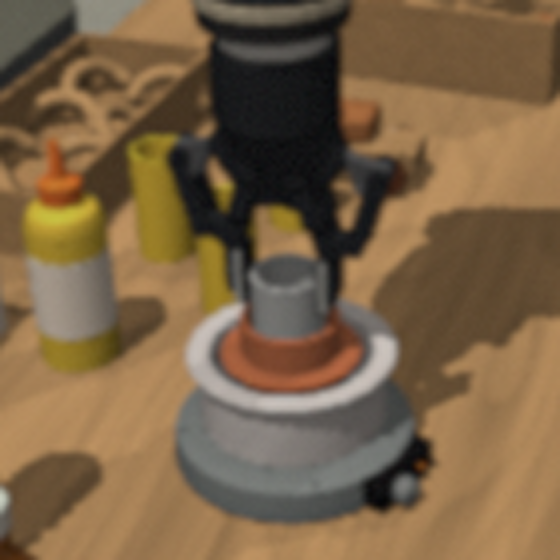

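The cup is inside the pot bore and about 11 mm remains. Lowering in small steps and watching the force.

```bash
python3 -m creep '[[-0.003,0.01,0,0,0,0,0.8],[-0.003,0.02,0,0,0,0,0.8],[-0.003,0.024,0,0,0,0,0.8],[-0.003,0.024,0,0,0,0,0.8]]' 40
python3 -m creep '[[0,0.003,0,0,0,0,0.8],[0,0.005,0,0,0,0,0.8],[0,0.005,0,0,0,0,0.8]]' 40
python3 -m creep '[[0,0.003,0,0,0,0,0.8],[0,0.006,0,0,0,0,0.8],[0,0.006,0,0,0,0,0.8]]' 40
```

```text
time_s: 14.17
ee_pos: [0.5889, 0.0444, 0.0673]
eef_rot: [-1.571, -0.003, 0.004]
ft_force: [0.1, 0.1, -1.0]
grip_width: 0.0452
time_s: 14.42
ee_pos: [0.5891, 0.0444, 0.066]
eef_rot: [-1.571, -0.003, 0.003]
ft_force: [0.3, -0.1, -0.6]
grip_width: 0.0451
time_s: 14.67
ee_pos: [0.5896, 0.0445, 0.0656]
eef_rot: [-1.571, -0.005, 0.002]
ft_force: [-3.6, -1.2, 14.6]
grip_width: 0.0447
```

The contact (+15 N) came at 0.0656. That is the pick height of 0.0317 plus 0.034, which is exactly the pot floor. I'll ease off slightly and open.

```bash
python3 -m creep '[[0,-0.003,0,0,0,0,0.8],[0,-0.003,0,0,0,0,0.3],[0,-0.003,0,0,0,0,0],[0,-0.003,0,0,0,0,0],[0,-0.003,0,0,0,0,0],[0,-0.003,0,0,0,0,0]]' 40
python3 m3.py; cp pics/$(ls -t pics | head -1) pics/cupin2.png
```

```text
time_s: 15.17
ee_pos: [0.5891, 0.0445, 0.0651]
eef_rot: [-1.571, -0.003, 0.004]
ft_force: [0.0, 0.9, 0.2]
grip_width: 0.0854
t 15.1667 pos [0.5891 0.0445 0.0651] jaw yaw 0.004 q6 1.64 F [0.  0.9 0.2] w 0.0854
  shift [-0.0002 -0.083  -0.0032] turn [-0.      0.0027 -0.0001]
pot rim [0.5864 0.0423] 0.0304 20
pot fl [0.5871 0.0421] 0.0434 21
cup z 0.108 0.287 756
0 0.5 cup axis [0.5863 0.0408] 510
0 0.145 cup axis [0.5869 0.0407] 200
0.145 0.5 cup axis [0.5847 0.0417] 310
cols 284 315 rows 133 202
pics/m3_1516.png
```

View pics/cupin2.png

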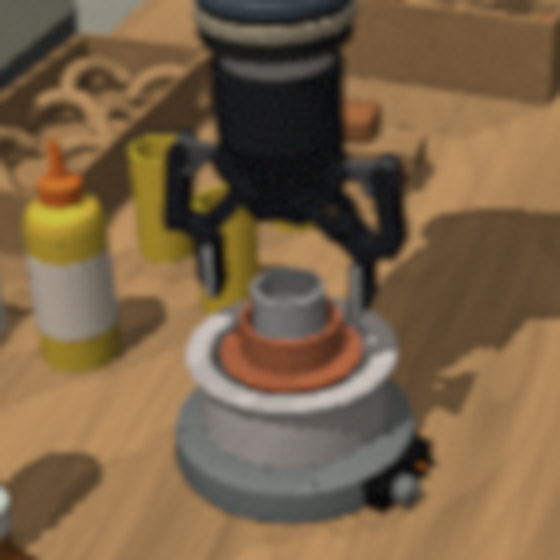

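The cup is standing in the pot, released, with the open fingers to either side. Rising and moving over the black knob at (0.501,0.3215).

```bash
python3 -m creep '[[0,-0.1,0,0,0,0,0],[0,-0.23,0,0,0,0,0],[-0.03,-0.283,0.08,0,0,0,0],[-0.07,-0.283,0.2,0,0,0,0],[-0.11,-0.283,0.33,0,0,0,0],[-0.15,-0.283,0.46,0,0,0,0],[-0.19,-0.283,0.59,0,0,0,0],[-0.23,-0.283,0.72,0,0,0,0],[-0.27,-0.283,0.85,0,0,0,0],[-0.294,-0.283,0.923,0,0,0,0],[-0.294,-0.283,0.923,0,0,0,0],[-0.294,-0.283,0.923,0,0,0,0]]' 60
python3 -c "
from h import *
go([.501,.3215,.06],yaw=0);tips(save='l1',dz=-.02,zmin=.13)"
```

```text
time_s: 16.22
ee_pos: [0.4992, 0.3221, 0.1499]
eef_rot: [-1.571, -0.005, 0.005]
ft_force: [-0.9, -0.5, -0.4]
grip_width: 0.0856
t 16.2167 pos [0.4992 0.3221 0.1499] jaw yaw 0.007 q6 2.14 F [-0.9 -0.5 -0.4] w 0.0856
  shift [ 0.0062  0.2996 -0.0018] turn [ 0.0002  0.0043 -0.0001]
side tip side 1 [0.54   0.3194 0.2061] min [0.5402 0.3141 0.2026]
side tip side -1 [0.4515 0.3329 0.2082] min [0.4508 0.3332 0.2078]
side crop origin 238 225
top tip side 1 [0.5424 0.3102 0.2189] min [0.5427 0.314  0.2014]
top crop origin 159 172
```

View pics/l1_side.png

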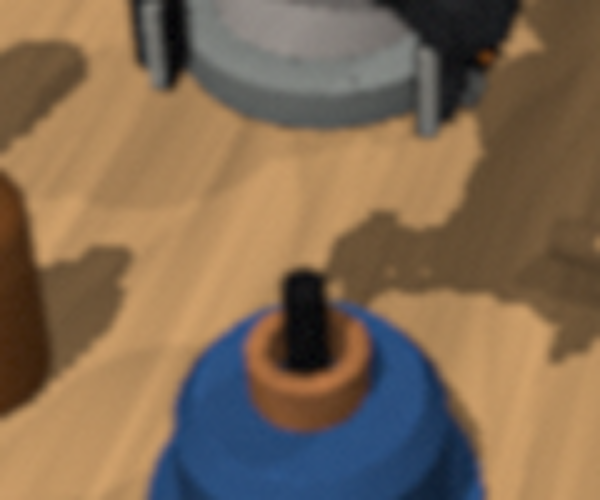

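View pics/l1_top.png

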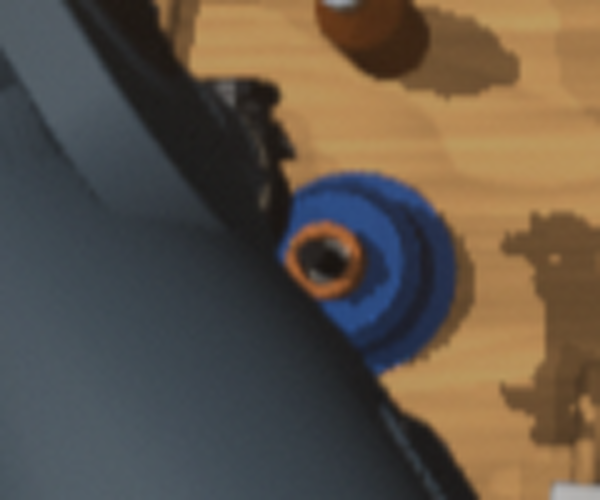

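The open fingers straddle the knob, with tips at side crop (158,85) and (428,133) and the knob top at (303,275). The commanded x,y already match the target, so I'll descend and preclose partway before checking.

```bash
python3 -m creep '[[0,0.05,0,0,0.004,0,0],[0,0.15,0,0,0.004,0,0.2],[0,0.24,0,0,0.004,0,0.3],[0,0.3,0,0,0.004,0,0.3],[0,0.3,0,0,0.004,0,0.3],[0,0.3,0,0,0.004,0,0.3]]' 60
python3 -c "
from h import *
go([.501,.3215,.049],yaw=0);tips(save='l2',dz=0.04,zmin=.09)"
```

```text
time_s: 16.82
ee_pos: [0.4997, 0.3197, 0.0601]
eef_rot: [-1.572, 0.004, -0.002]
ft_force: [-0.2, 0.4, 0.2]
grip_width: 0.0596
t 16.8167 pos [0.4997 0.3197 0.0601] jaw yaw -0.003 q6 2.14 F [-0.2  0.4  0.2] w 0.0596
  shift [0.0042 0.0369 0.0061] turn [ 0.0005 -0.0022 -0.0007]
side tip side 1 [0.5019 0.3316 0.0922] min [0.5057 0.329  0.0909]
side tip side -1 [0.4961 0.3311 0.0907] min [0.4966 0.3331 0.0901]
side crop origin 239 236
top tip side 1 [0.5307 0.3079 0.122 ] min [0.5    0.3124 0.0964]
top crop origin 162 172
```

View pics/l2_side.png

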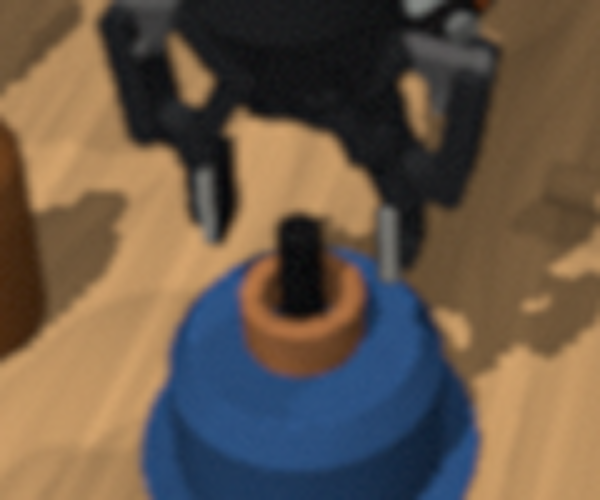

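The knob at (300,215) is centred between the tips at (212,240) and (388,275). I'll go 11 mm lower and close.

```bash
python3 -m creep '[[0.003,0.02,0.004,0,0,0,0.4],[0.003,0.036,0.004,0,0,0,0.5],[0.003,0.036,0.004,0,0,0,0.6],[0.003,0.036,0.004,0,0,0,0.8],[0.003,0.036,0.004,0,0,0,0.9],[0.003,0.036,0.004,0,0,0,0.95],[0.003,0.036,0.004,0,0,0,0.95],[0.003,0.036,0.004,0,0,0,0.95]]' 60
python3 -c "
from h import *
go([.501,.3215,.049],yaw=0);tips(save='l3',dz=0.04,zmin=.09)"
```

```text
time_s: 17.58
ee_pos: [0.5006, 0.3222, 0.0493]
eef_rot: [-1.571, 0.002, -0.002]
ft_force: [0.2, 1.0, -1.2]
grip_width: 0.0162
t 17.5833 pos [0.5006 0.3222 0.0493] jaw yaw -0.002 q6 2.14 F [ 0.2  1.  -1.2] w 0.0162
  shift [ 0.0013  0.0011 -0.0023] turn [-0.     -0.0012 -0.    ]
side tip side 1 [0.5045 0.3314 0.0921] min [0.5008 0.332  0.0904]
side tip side -1 [0.4949 0.3304 0.0906] min [0.492  0.3297 0.0905]
side crop origin 238 241
top tip side 1 [0.5338 0.3074 0.1404] min [0.5083 0.3085 0.1014]
top tip side -1 [0.4926 0.3109 0.0955] min [0.4854 0.3099 0.0928]
top crop origin 162 173
```

View pics/l3_side.png

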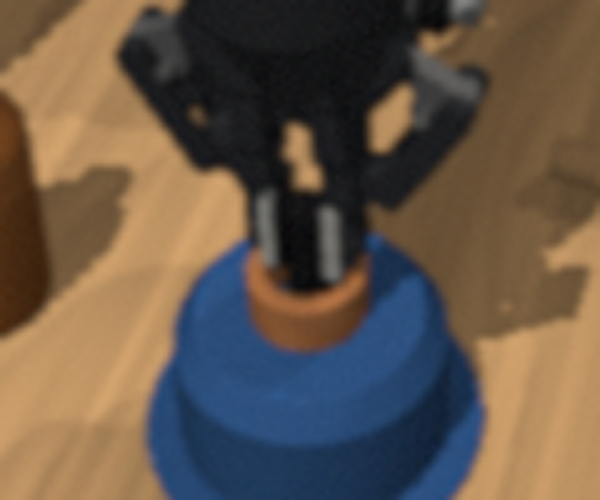

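The knob is gripped. Raising slowly: 4 mm for the inner lid first, then both.

```bash
python3 -m creep '[[0,-0.008,0,0,0,0,1],[0,-0.016,0,0,0,0,1],[0,-0.03,0,0,0,0,1],[0,-0.08,0,0,0,0,1],[0,-0.15,0,0,0,0,1],[0,-0.22,0,0,0,0,1],[0,-0.29,0,0,0,0,1],[0,-0.36,0,0,0,0,1],[0,-0.43,0,0,0,0,1],[0,-0.48,0,0,0,0,1],[0,-0.483,0,0,0,0,1],[0,-0.483,0,0,0,0,1]]' 80
python3 -c "
from h import *
go([.5006,.04,.195],yaw=0);tips(save='l4',dz=0,zmin=.09)"
```

```text
time_s: 18.68
ee_pos: [0.501, 0.3224, 0.1946]
eef_rot: [-1.57, 0.001, -0.002]
ft_force: [0.7, -0.5, -4.3]
grip_width: 0.0155
t 18.6833 pos [0.501  0.3224 0.1946] jaw yaw -0.002 q6 2.14 F [ 0.7 -0.5 -4.3] w 0.0155
  shift [ 5.000e-04 -2.100e-03 -9.413e-01] turn [-0.0004 -0.0013  0.0007]
side tip side 1 [0.565  0.3372 0.1451] min [0.5655 0.3341 0.1446]
side tip side -1 [0.4374 0.3404 0.1435] min [0.4398 0.3487 0.1425]
side crop origin 236 197
top tip side 1 [0.5642 0.3048 0.1421] min [0.5642 0.3007 0.141 ]
top tip side -1 [0.4542 0.295  0.1447] min [0.4574 0.2929 0.1413]
top crop origin 153 168
```

View pics/l4_side.png

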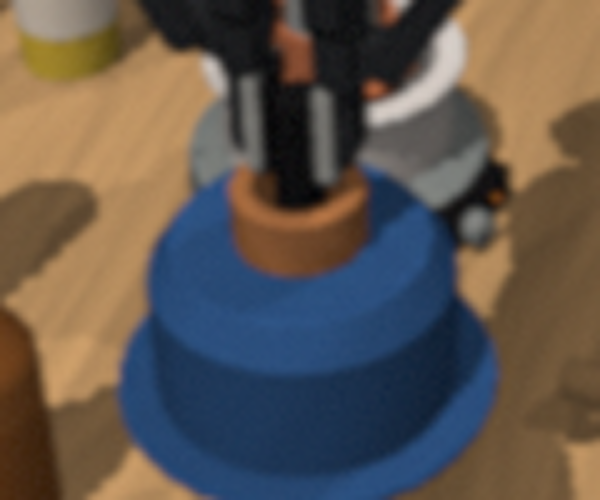

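Both lids hang level (Fz −4.3 N ≈ 0.42 kg). Carrying them along −y first to stay clear of the amber bottle, then diagonally to the warmer.

```bash
python3 -m creep '[[0,0,-0.04,0,0,0,1],[0,0,-0.1,0,0,0,1],[0,0,-0.18,0,0,0,1],[0,0,-0.26,0,0,0,1],[0.01,0,-0.34,0,0,0,1],[0.04,0,-0.42,0,0,0,1],[0.08,0,-0.5,0,0,0,1],[0.12,0,-0.58,0,0,0,1],[0.16,0,-0.66,0,0,0,1],[0.2,0,-0.74,0,0,0,1],[0.24,0,-0.82,0,0,0,1],[0.26,0,-0.86,0,0,0,1]]' 80
python3 -m creep '[[0.01,0,-0.03,0,0,0,1],[0.022,0,-0.06,0,0,0,1],[0.033,0,-0.082,0,0,0,1],[0.033,0,-0.082,0,0,0,1],[0.033,0,-0.082,0,0,0,1]]' 80
cat > m4.py <<'E'
from h import *
from scipy.optimize import least_squares
go([.589,.039,.15],yaw=0)
s=sensors.sense();x,y,z=s["ee_pos"]
im=get_image("side");P=pts(im);ok=im["depth"]>0
hsv=cv2.cvtColor(im["color"],cv2.COLOR_RGB2HSV)
b=ok&(hsv[...,0]>95)&(hsv[...,0]<125)&(hsv[...,1]>110)&(np.hypot(P[...,0]-x,P[...,1]-y)<.09)
w=P[b];zl=np.percentile(w[:,2],1);print("blue z",zl.round(4),np.percentile(w[:,2],99).round(4),len(w))
rr=np.hypot(w[:,0]-x,w[:,1]-y);q=w[rr>.056]
print("foot ring z med",np.median(q[:,2]).round(4));h=cv2.convexHull(q[:,:2].astype(np.float32)).reshape(-1,2)
f=least_squares(lambda p:np.hypot(h[:,0]-p[0],h[:,1]-p[1])-.067,[x,y],loss="soft_l1",f_scale=.001);print("ring centre",f.x.round(4))
# plane fit of the ring top -> tilt
A=np.c_[q[:,:2]-[x,y],np.ones(len(q))];c=np.linalg.lstsq(A,q[:,2],rcond=None)[0];print("ring slope",c[:2].round(3))
q=w[(w[:,2]>np.median(q[:,2])+.012)&(w[:,2]<np.median(q[:,2])+.05)]
f=least_squares(lambda p:np.hypot(q[:,0]-p[0],q[:,1]-p[1])-.053,[x,y],loss="soft_l1",f_scale=.001);print("dome axis",f.x.round(4),len(q))
r=ok&(hsv[...,1]<60)&(np.hypot(P[...,0]-.587,P[...,1]-.041)<.075)&(abs(P[...,2]-.08)<.004)
q=P[r]
if len(q)>20:
    h=cv2.convexHull(q[:,:2].astype(np.float32)).reshape(-1,2);h=h[h[:,1]>.02]
    f=least_squares(lambda p:np.hypot(h[:,0]-p[0],h[:,1]-p[1])-.067,[x,y],loss="soft_l1",f_scale=.001);print("jacket rim centre",f.x.round(4),len(h))
n="pics/m4_%d.png"%(s["time_s"]*100)
cv2.imwrite(n,cv2.resize(im["color"][110:270,220:390,::-1],None,fx=3.5,fy=3.5,interpolation=2));cv2.imwrite("pics/m4.png",cv2.imread(n))
E
python3 m4.py
```

```text
time_s: 19.78
ee_pos: [0.5783, 0.0608, 0.193]
eef_rot: [-1.572, 0.004, -0.002]
ft_force: [-0.1, 0.8, -4.1]
grip_width: 0.0157
time_s: 20.2
ee_pos: [0.5878, 0.0398, 0.1941]
eef_rot: [-1.571, 0.002, -0.001]
ft_force: [-0.2, -0.6, -3.4]
grip_width: 0.0158
t 20.2 pos [0.5878 0.0398 0.1941] jaw yaw -0.002 q6 1.64 F [-0.2 -0.6 -3.4] w 0.0158
  shift [ 0.0039  0.1471 -0.0026] turn [-0.0002 -0.0012 -0.0001]
blue z 0.1442 0.2056 1560
foot ring z med 0.1456
ring centre [0.5878 0.0407]
ring slope [-0.031  0.053]
dome axis [0.5869 0.0402] 637
jacket rim centre [0.5866 0.0405] 22
```

View pics/m4.png

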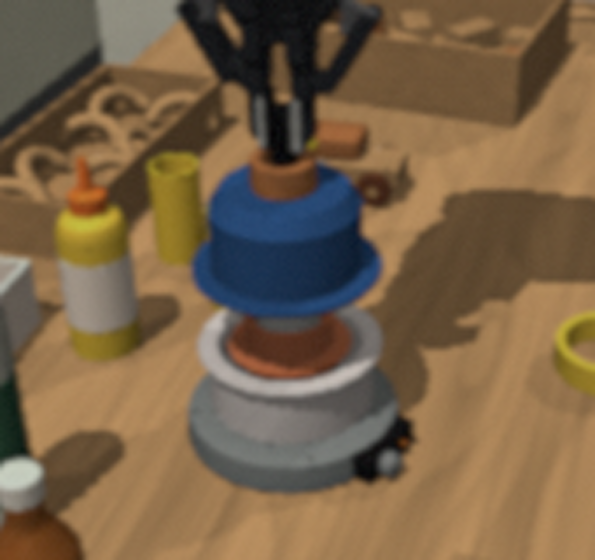

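The outer lid ring (0.5878,0.0407) sits over the jacket rim (0.5866,0.0405) and looks level. Seating is expected near TCP z≈0.133 for the outer lid and 0.129 for the inner. I'll lower to about 0.138 first.

```bash
python3 -m creep '[[0.003,0.01,-0.002,0,0,0,1],[0.003,0.04,-0.002,0,0,0,1],[0.003,0.08,-0.002,0,0,0,1],[0.003,0.12,-0.002,0,0,0,1],[0.003,0.155,-0.002,0,0,0,1],[0.003,0.177,-0.002,0,0,0,1],[0.003,0.185,-0.002,0,0,0,1],[0.003,0.185,-0.002,0,0,0,1]]' 80
python3 m4.py
```

```text
time_s: 20.92
ee_pos: [0.5884, 0.039, 0.138]
eef_rot: [-1.571, 0.002, -0.001]
ft_force: [-0.6, -0.5, -3.6]
grip_width: 0.0158
t 20.9167 pos [0.5884 0.039  0.138 ] jaw yaw -0.002 q6 1.64 F [-0.6 -0.5 -3.6] w 0.0158
  shift [ 0.0019 -0.0399  0.0001] turn [ 0.     -0.0011 -0.0007]
blue z 0.0879 0.1496 1470
foot ring z med 0.0896
ring centre [0.5866 0.0399]
ring slope [-0.017  0.036]
dome axis [0.5876 0.0394] 572
jacket rim centre [0.587  0.0402] 20
```

View pics/m4.png

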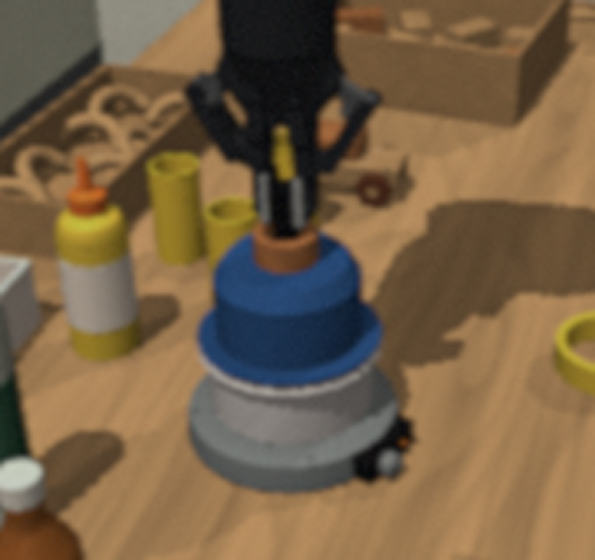

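Centred, level and about 5 mm above the rim. Lowering in short steps.

```bash
python3 -m creep '[[0,0.005,0,0,0,0,1],[0,0.01,0,0,0,0,1],[0,0.015,0,0,0,0,1],[0,0.015,0,0,0,0,1]]' 80
python3 -m creep '[[0,0.003,0,0,0,0,1],[0,0.006,0,0,0,0,1],[0,0.006,0,0,0,0,1]]' 80
```

```text
time_s: 21.3
ee_pos: [0.5888, 0.0388, 0.1341]
eef_rot: [-1.571, 0.002, -0.002]
ft_force: [0.6, 0.4, -3.4]
grip_width: 0.0161
time_s: 21.55
ee_pos: [0.589, 0.0388, 0.1325]
eef_rot: [-1.571, 0.001, -0.002]
ft_force: [-0.4, 0.1, -1.6]
grip_width: 0.0155
```

```bash
python3 -m creep '[[0,0.003,0,0,0,0,1],[0,0.003,0,0,0,0,1]]' 80
python3 -m creep '[[0,0.003,0,0,0,0,1],[0,0.003,0,0,0,0,1]]' 80
```

```text
time_s: 21.72
ee_pos: [0.5889, 0.0388, 0.1315]
eef_rot: [-1.571, 0.001, -0.002]
ft_force: [-0.3, 0.1, -2.0]
grip_width: 0.0158
time_s: 21.88
ee_pos: [0.5888, 0.0388, 0.1305]
eef_rot: [-1.571, 0.002, -0.002]
ft_force: [0.4, 0.3, -0.8]
grip_width: 0.0157
```

The outer lid is down, since only the inner lid's weight is left. Continuing.

```bash
python3 -m creep '[[0,0.0025,0,0,0,0,1],[0,0.0025,0,0,0,0,1]]' 80
python3 -m creep '[[0,0.002,0,0,0,0,1],[0,0.002,0,0,0,0,1]]' 80;python3 m4.py
```

```text
time_s: 22.05
ee_pos: [0.5888, 0.0388, 0.1297]
eef_rot: [-1.571, 0.002, -0.001]
ft_force: [0.7, -0.1, -1.0]
grip_width: 0.016
time_s: 22.22
ee_pos: [0.589, 0.0388, 0.1294]
eef_rot: [-1.571, 0.001, -0.002]
ft_force: [-0.7, 0.5, -0.2]
grip_width: 0.0158
t 22.2167 pos [0.589  0.0388 0.1294] jaw yaw -0.002 q6 1.64 F [-0.7  0.5 -0.2] w 0.0158
  shift [-0.     -0.0687  0.0007] turn [ 0.     -0.0013  0.0003]
blue z 0.0833 0.1451 1462
foot ring z med 0.0848
ring centre [0.5886 0.0394]
ring slope [-0.031  0.061]
dome axis [0.5882 0.0393] 572
jacket rim centre [0.5875 0.0405] 23
```

```bash
python3 -m creep '[[0,0.002,0,0,0,0,1],[0,0.002,0,0,0,0,1]]' 80
```

```text
time_s: 22.43
ee_pos: [0.5893, 0.0388, 0.1292]
eef_rot: [-1.571, 0.001, -0.002]
ft_force: [0.8, -0.1, 5.5]
grip_width: 0.0157
```

Seated gently (+5.5 N) at the expected height. Releasing.

```bash
python3 -m creep '[[0,0,0,0,0,0,0.8],[0,0,0,0,0,0,0.6],[0,0,0,0,0,0,0.4],[0,0,0,0,0,0,0.2],[0,0,0,0,0,0,0.1],[0,0,0,0,0,0,0.1],[0,0,0,0,0,0,0.1]]' 60
python3 m4.py
```

```text
time_s: 23.02
ee_pos: [0.5888, 0.0388, 0.1286]
eef_rot: [-1.571, 0.002, -0.001]
ft_force: [-0.3, 0.4, -0.0]
grip_width: 0.0767
t 23.0167 pos [0.5888 0.0388 0.1286] jaw yaw -0.002 q6 1.64 F [-0.3  0.4 -0. ] w 0.0767
  shift [ 0.0006 -0.0714  0.0007] turn [ 0.     -0.0012 -0.0001]
blue z 0.0832 0.1451 1455
foot ring z med 0.0848
ring centre [0.5882 0.0386]
ring slope [-0.024  0.053]
dome axis [0.5883 0.0392] 573
jacket rim centre [0.587  0.0402] 21
```

View pics/m4.png

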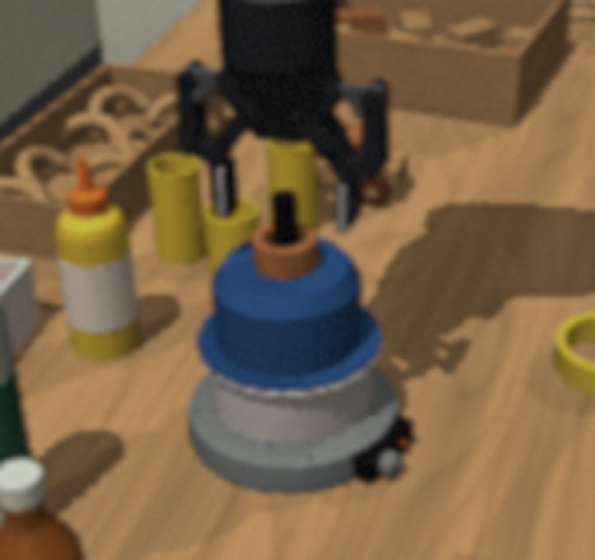

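Both lids are at rest, level and released: the ring top is at 0.0848, the knob stands at crop (285,195) and the collar at (286,245). I'll check the collar axis before gripping it.

```bash
cat > m5.py <<'E'
from h import *
from scipy.optimize import least_squares
s=sensors.sense();x,y,z=s["ee_pos"]
im=get_image("side");P=pts(im);ok=im["depth"]>0;hsv=cv2.cvtColor(im["color"],cv2.COLOR_RGB2HSV)
g=ok&(hsv[...,0]<20)&(hsv[...,1]>90)&(np.hypot(P[...,0]-.588,P[...,1]-.041)<.03)&(P[...,2]>.14)
q=P[g];zt=np.percentile(q[:,2],95);print("collar top",zt.round(4),len(q))
q=q[(q[:,2]<zt-.004)&(q[:,1]>.046)]
f=least_squares(lambda p:np.hypot(q[:,0]-p[0],q[:,1]-p[1])-.023,[x,y],loss="soft_l1",f_scale=.001);print("collar axis",f.x.round(4),len(q))
g=ok&(hsv[...,2]<60)&(np.hypot(P[...,0]-.588,P[...,1]-.041)<.014)&(P[...,2]>.168)&(P[...,2]<.2)
q=P[g];f=least_squares(lambda p:np.hypot(q[:,0]-p[0],q[:,1]-p[1])-.009,[x,y],loss="soft_l1",f_scale=.001);print("knob axis",f.x.round(4),len(q),"top",np.percentile(q[:,2],97).round(4))
E
python3 m5.py
```

```text
collar top 0.2429 250
collar axis [0.5879 0.0386] 164
knob axis [0.5869 0.0398] 80 top 0.1981
```

```bash
python3 -m creep '[[0.003,0.02,0,0,0,0,0],[0.003,0.05,0,0,0,0,0],[0.003,0.075,0,0,0,0,0],[0.003,0.083,0,0,0,0,0],[0.003,0.083,0,0,0,0,0],[0.003,0.083,0,0,0,0,0]]' 60
python3 m4.py
```

```text
time_s: 23.62
ee_pos: [0.5896, 0.0388, 0.1035]
eef_rot: [-1.571, 0.002, -0.001]
ft_force: [0.2, -1.3, 0.0]
grip_width: 0.0853
t 23.6167 pos [0.5896 0.0388 0.1035] jaw yaw -0.002 q6 1.64 F [ 0.2 -1.3  0. ] w 0.0853
  shift [-0.0019 -0.1549  0.0008] turn [ 0.     -0.0013 -0.0003]
blue z 0.0832 0.1451 1458
foot ring z med 0.0849
ring centre [0.5889 0.039 ]
ring slope [-0.034  0.048]
dome axis [0.5882 0.0392] 579
jacket rim centre [0.5871 0.0409] 18
```

View pics/m4.png

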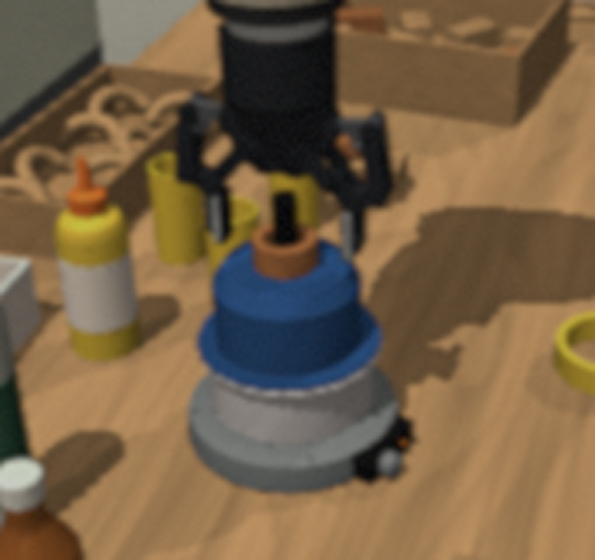

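The fingers straddle the collar with the knob free between them. Closing.

```bash
python3 -m creep '[[0,0,0,0,0,0,0.2],[0,0,0,0,0,0,0.3],[0,0,0,0,0,0,0.4],[0,0,0,0,0,0,0.45],[0,0,0,0,0,0,0.5],[0,0,0,0,0,0,0.6],[0,0,0,0,0,0,0.7],[0,0,0,0,0,0,0.7]]' 50
python3 m4.py;python3 m5.py
```

```text
time_s: 24.33
ee_pos: [0.5901, 0.0388, 0.1044]
eef_rot: [-1.571, 0.001, -0.002]
ft_force: [-0.6, 0.6, 6.1]
grip_width: 0.0444
t 24.3333 pos [0.5901 0.0388 0.1044] jaw yaw -0.002 q6 1.64 F [-0.6  0.6  6.1] w 0.0444
  shift [-0.0035 -0.1521  0.0007] turn [-0.0001 -0.0014  0.0006]
blue z 0.0833 0.1449 1417
foot ring z med 0.0851
ring centre [0.5887 0.0398]
ring slope [-0.061  0.067]
dome axis [0.5882 0.0392] 573
jacket rim centre [0.587  0.0404] 22
collar top 0.2132 273
collar axis [0.5873 0.0386] 170
knob axis [0.5876 0.0397] 83 top 0.1978
```

View pics/m4.png

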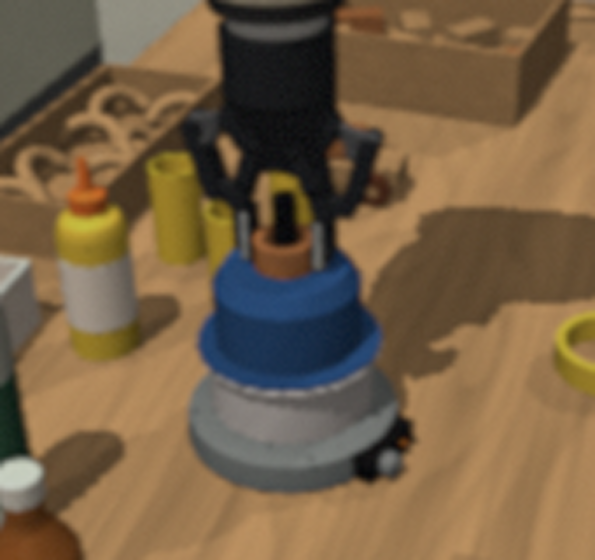

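The collar is held at 44 mm and the lid has not moved. Lifting vertically, slowly at first.

```bash
python3 -m creep '[[0,-0.01,0,0,0,0,0.8],[0,-0.02,0,0,0,0,0.8],[0,-0.03,0,0,0,0,0.8],[0,-0.04,0,0,0,0,0.8],[0,-0.04,0,0,0,0,0.8]]' 60
python3 m4.py;python3 m5.py
```

```text
time_s: 24.85
ee_pos: [0.59, 0.0388, 0.1164]
eef_rot: [-1.571, 0.001, -0.002]
ft_force: [0.0, -0.2, -1.9]
grip_width: 0.0444
t 24.85 pos [0.59   0.0388 0.1164] jaw yaw -0.002 q6 1.64 F [ 0.  -0.2 -1.9] w 0.0444
  shift [-0.0034 -0.1119  0.0007] turn [-0.     -0.0013  0.0004]
blue z 0.0952 0.157 1456
foot ring z med 0.0968
ring centre [0.5875 0.0396]
ring slope [-0.065  0.072]
dome axis [0.588  0.0392] 580
jacket rim centre [0.5874 0.0411] 20
collar top 0.2232 273
collar axis [0.5878 0.0387] 166
knob axis [0.5873 0.0391] 70 top 0.198
```

View pics/m4.png

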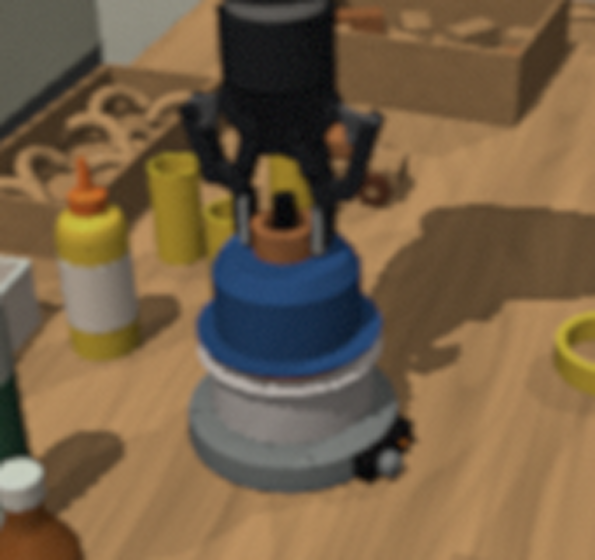

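Only the outer lid is rising: the knob top stays at 0.198, its axis is unchanged, and the force matches one lid. Raising it 115 mm more.

```bash
python3 -m creep '[[0,-0.03,0,0,0,0,0.8],[0,-0.07,0,0,0,0,0.8],[0,-0.11,0,0,0,0,0.8],[0,-0.15,0,0,0,0,0.8],[0,-0.19,0,0,0,0,0.8],[0,-0.23,0,0,0,0,0.8],[0,-0.27,0,0,0,0,0.8],[0,-0.31,0,0,0,0,0.8],[0,-0.35,0,0,0,0,0.8],[0,-0.375,0,0,0,0,0.8],[0,-0.385,0,0,0,0,0.8],[0,-0.385,0,0,0,0,0.8]]' 60
python3 -m creep '[[0,0,0,0,0,0,0.8],[0,0,0,0,0,0,0.8],[0,0,0,0,0,0,0.8]]' 60
python3 m4.py
python3 - <<'E'
from h import *
im=get_image("side");cv2.imwrite("pics/fin.png",cv2.resize(im["color"][70:270,210:400,::-1],None,fx=3,fy=3,interpolation=2))
P=pts(im);ok=im["depth"]>0;hsv=cv2.cvtColor(im["color"],cv2.COLOR_RGB2HSV)
w=P[ok&(np.hypot(P[...,0]-.588,P[...,1]-.04)<.015)&(hsv[...,2]<60)&(P[...,2]>.14)&(P[...,2]<.203)];print("knob top",np.percentile(w[:,2],97) if len(w) else None)
w=P[ok&(hsv[...,1]<50)&(hsv[...,2]>90)&(np.hypot(P[...,0]-.588,P[...,1]-.04)<.05)&(P[...,2]>.083)&(P[...,2]<.14)]
from scipy.optimize import least_squares
q=w[(w[:,2]>.088)&(w[:,2]<.115)];f=least_squares(lambda p:np.hypot(q[:,0]-p[0],q[:,1]-p[1])-.042,[.588,.04],loss="soft_l1",f_scale=.001);print("inner lid axis",f.x.round(4),len(q),"z",w[:,2].min(),w[:,2].max())
print(sensors.sense()["qd"].round(3))
E
```

```text
time_s: 25.95
ee_pos: [0.5901, 0.0388, 0.2319]
eef_rot: [-1.571, 0.001, -0.002]
ft_force: [0.4, 0.9, -2.0]
grip_width: 0.0442
time_s: 26.2
ee_pos: [0.5895, 0.0387, 0.2306]
eef_rot: [-1.571, 0.002, -0.001]
ft_force: [-0.6, 0.5, -2.3]
grip_width: 0.0442
t 26.2 pos [0.5895 0.0387 0.2306] jaw yaw -0.002 q6 1.64 F [-0.6  0.5 -2.3] w 0.0442
  shift [-0.0013  0.2688  0.0009] turn [ 0.     -0.0013 -0.0006]
blue z 0.2094 0.2707 1659
foot ring z med 0.211
ring centre [0.5876 0.0404]
ring slope [-0.074  0.074]
dome axis [0.5876 0.0393] 726
jacket rim centre [0.5872 0.0408] 21
knob top 0.1732323499319451
inner lid axis [0.5874 0.0396] 299 z 0.0839462596595334 0.13950353475825134
[-0.    -0.     0.004  0.001 -0.     0.001]
```

View pics/fin.png

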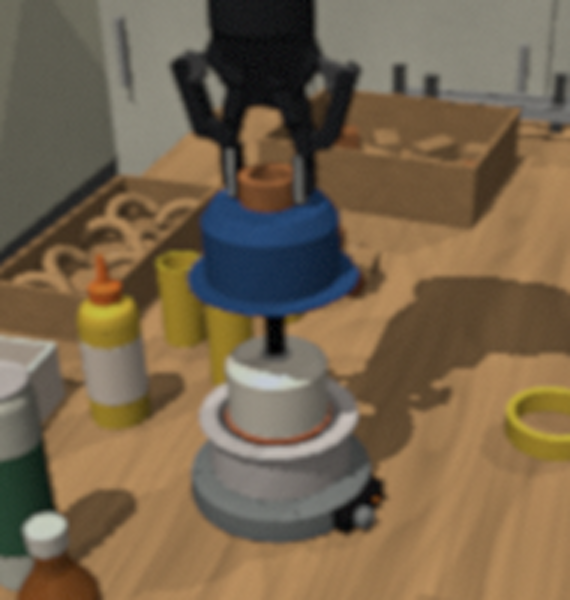

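Outer lid: ring top at z≈0.211, lower edge at about 0.207, some 10 mm above the knob top (0.197), and still. Inner lid: white dome upright on the copper flange, axis (0.5874,0.0396), in line with the jacket. Handing in.

```bash
python3 -c "
from cell import manip,sensors
print(manip.sign_off()); s=sensors.sense();print(s['time_s'],s['ee_pos'],s['ft_force'],s['grip_width'])"
```

```text
the job is handed in; nothing more can be done
None
the job is handed in; nothing more can be done
```

The job is done and handed in at about 26 s; no verdict was reported. The copper pot stands in the seat ring with the steel cup inside it. Both lids went across by the knob and were seated gently, at about 6 N. The gripper is holding the blue outer lid alone by its collar.

**Last checks:**
- **Outer lid:** its lower edge is about 127 mm above the inner lid's, roughly 10 mm over the knob top. The wrist force of −2.3 N matches one lid, and the arm was still.
- **Inner lid:** it sits upright on the pot flange, and its axis is about 1 mm off the jacket's in the side view.
- **Everything else:** nothing was dropped or bumped that I saw in the crops I took. I did not re-measure the bystanders.

**Checks that disagreed:**
- **Arm height:** the reported tool height read about 41–44 mm below what both cameras showed, so I worked from the cameras and contact forces.
- **Camera offset:** the two views differed by 2–4 mm in position, which I corrected for.
- **Outer lid tilt:** the slope fit on the blue ring reads about 0.10 rad, within the 0.15 limit. It already read about 0.06 to 0.09 while the lid rested level, so the real tilt is probably under 0.05.
- **Knob top:** the last reading of its height (0.173) is unreliable because the raised lid blocked the view. Before that it read 0.198.

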